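# Find the brass code dies and load the cap coder

## Robot

A 6-joint arm with a two-finger parallel gripper is mounted at the origin on the work surface. World frame = base frame: x ahead of the robot, y to its left, z up, the work surface at z = 0. Lengths are in m, angles in degrees, forces in N, time in s.
With the tool pointing down it reaches from about 0.35 to 0.875 m from the base axis. Payload 4.2 kg.
Tool frame: the origin (TCP) lies midway between the tips of the shut fingers; the grasp point (between the pads) lies 19 mm behind it; z points along the fingers, y is the line along which they close (so a half turn about z gives the same grasp; the last joint's range is limited). The gripper opens to 87 mm and grips with 3 to 60 N. Pads are 19 mm wide; open, the fingers measure 117 mm over their backs; the gripper's body (75 mm by 190 mm) begins 51 mm behind the grasp point.
Start: joints at [-49.355, 22.042, 0.453, 0, -68.411, -14.817], TCP at [0.272, -0.563, 0.223] pointing down, gripper open.
Joint ranges: [-179.83, 179.83], [-69.29, 118.12], [-61.27, 80.66], [-181.25, 117.63], [-171.15, -9.14], [-177.46, 177.46]. Speed limits (degrees/s): [159.86, 159.86, 180, 180, 180, 180].

## Interface

Orientations are given as a 3x3 rotation matrix whose columns are the frame's x, y, z axes.
In Python, from station import sense, capture, camera_params, finish_job gives the robot as it stands.
- The arm moves only by the tool drive_tool, never from a script. Its argument "rows" is a list of rows, each an object of numbers: "tx", "ty", "tz": the shift along the tool's x, y, z in cm; "ax", "ay", "az": the turn, a rotation vector about the tool's x, y, z in rad; "claw": the finger opening in cm, from 0 to 8.7. In form: [{"tx": .., "ty": .., "tz": .., "ax": .., "ay": .., "az": .., "claw": ..}, ...]. A call has 1 to 10 rows; each row shifts and turns the commanded pose from where the row before left it, along the tool's axes as they then stand; what a row does not reach is not made up. A row lasts 1/12 s, in which the tool goes at most 41.7 mm and 7.16 degrees, less where a joint would pass 70% of its speed; a pose out of reach is approached as far as the arm can. A call with a gripper value outside its range is refused whole. The fingers move at their own pace and stop on an object; the grip force is fixed at half the most. Time passes only in rows, so rows that do not move let the fingers close. It gives the time, the measured TCP pose, the force, the opening and the grip force at its end, in the units of the state.
- sense(): the state, without advancing time (a new reading comes with each control period).
- capture(name): name is "scene" or "top" or "wrist"; returns (picture, depth): 400x640x3 uint8, red, green, blue; 400x640 float32, m along the optical axis (not along the pixel's ray), 0 where there is no reading.
- camera_params(name): a dict with "intrinsics" (3x3 intrinsics, pixels), "R" (3x3) and "t" (3): a world point X has camera coordinates R X + t; the wrist camera has in their place "tool_from_camera" (4x4, takes a point from camera to tool coordinates, whose origin is the TCP and whose axes are the flange's). Camera axes: x right, y down, z forward; pixel columns grow to the right and rows downward; lengths in m; the calibration is good to about 2 mm. A picture is of the moment at which its call begins: read the wrist's pose just before it. camera_params takes no time and is no camera call.
- finish_job(): hands the job in; it is judged then, once.
The state is a dict: "time_s": time; "joints": joint angles; "joint_velocities": joint speeds; "effort": joint torques, N m; "tcp_pos": TCP position; "ee_rot": TCP orientation; "wrist_force": force on the tool from outside, world axes, zero at the start; "moment": the same for the moment, N m; "gripper_width": opening from 0.0 (shut) to 1.0 (fully open); "gripper_force": force on a finger pad.
Only numpy, scipy, OpenCV 4.12 (cv2) and the standard library are available. Lean on these libraries where they do the work, as an engineer would, in place of code of your own. Each camera call takes 0.05 s, during which the arm holds its last target. There are 200 camera calls.

## Task

One or two brass code dies are hidden in the four lidded tubs: look under the lids to find every die, and lay each die lengthways on the coder's bed in a rear corner of its own, flat and pushed right up against both the rear stop and the side stop. Only when all the dies are in place, push the clear guard shut until its catch snaps home. Finish with a lid squarely back on every tub, the tubs about where they stood, the rubber bung still in its tub and the other things on the bench left alone.

Things in the scene. Friction and masses are not known exactly. Their poses are not given: they have to be found in the camera images.
- tub1: One of four identical loose round tubs, white stoneware with a blue band: 108 mm outside diameter, 50 mm tall, wall 4 mm (mouth 100 mm across), inner floor 6 mm above its underside, 0.8 kg. Origin: centre of its underside, z up. Starts with a lid on; inside is either one brass die, a black rubber bung, or nothing.
- tub2: One of four identical loose round tubs, white stoneware with a blue band: 108 mm outside diameter, 50 mm tall, wall 4 mm (mouth 100 mm across), inner floor 6 mm above its underside, 0.8 kg. Origin: centre of its underside, z up. Starts with a lid on; inside is either one brass die, a black rubber bung, or nothing.
- tub3: One of four identical loose round tubs, white stoneware with a blue band: 108 mm outside diameter, 50 mm tall, wall 4 mm (mouth 100 mm across), inner floor 6 mm above its underside, 0.8 kg. Origin: centre of its underside, z up. Starts with a lid on; inside is either one brass die, a black rubber bung, or nothing.
- tub4: One of four identical loose round tubs, white stoneware with a blue band: 108 mm outside diameter, 50 mm tall, wall 4 mm (mouth 100 mm across), inner floor 6 mm above its underside, 0.8 kg. Origin: centre of its underside, z up. Starts with a lid on; inside is either one brass die, a black rubber bung, or nothing.
- lid1: One of four identical loose cork lids, a flat disc 116 mm in diameter and 10 mm thick (no lip underneath, so it just lies on the tub's rim) with a dark wooden knob in the middle, 22 mm in diameter at its stem (28 mm cap), rising 28 mm above the disc. 0.12 kg. Origin: centre of its underside; seated squarely it is 50 mm above the tub's origin. Any lid fits any tub.
- lid2: One of four identical loose cork lids, a flat disc 116 mm in diameter and 10 mm thick (no lip underneath, so it just lies on the tub's rim) with a dark wooden knob in the middle, 22 mm in diameter at its stem (28 mm cap), rising 28 mm above the disc. 0.12 kg. Origin: centre of its underside; seated squarely it is 50 mm above the tub's origin. Any lid fits any tub.
- lid3: One of four identical loose cork lids, a flat disc 116 mm in diameter and 10 mm thick (no lip underneath, so it just lies on the tub's rim) with a dark wooden knob in the middle, 22 mm in diameter at its stem (28 mm cap), rising 28 mm above the disc. 0.12 kg. Origin: centre of its underside; seated squarely it is 50 mm above the tub's origin. Any lid fits any tub.
- lid4: One of four identical loose cork lids, a flat disc 116 mm in diameter and 10 mm thick (no lip underneath, so it just lies on the tub's rim) with a dark wooden knob in the middle, 22 mm in diameter at its stem (28 mm cap), rising 28 mm above the disc. 0.12 kg. Origin: centre of its underside; seated squarely it is 50 mm above the tub's origin. Any lid fits any tub.
- die1: A brass code die, a flat bar 76 mm long (own x) by 30 mm wide (own y) by 20 mm thick, 0.30 kg or so, dark strips on its top face. Origin: centre of its underside, z up. It starts lying flat inside a lidded tub, at any angle. One or two of the three dies are present; an absent one reads None.
- die2: A brass code die, a flat bar 76 mm long (own x) by 30 mm wide (own y) by 20 mm thick, 0.30 kg or so, dark strips on its top face. Origin: centre of its underside, z up. It starts lying flat inside a lidded tub, at any angle. One or two of the three dies are present; an absent one reads None.
- die3: A brass code die, a flat bar 76 mm long (own x) by 30 mm wide (own y) by 20 mm thick, 0.30 kg or so, dark strips on its top face. Origin: centre of its underside, z up. It starts lying flat inside a lidded tub, at any angle. One or two of the three dies are present; an absent one reads None.
- bung: A black rubber bung, a tapered disc 40 to 48 mm in diameter and 30 mm tall, lying in one of the tubs, where it stays. Origin: centre of its underside.
- board: A fixed wooden board 150 by 150 mm, 6 mm thick, lying free on the bench: a handy place to lay a lid for the moment. Origin: centre of its underside.
- coder: The cap coder, a fixed grey machine. Origin: on the bench under the middle of its bed; x is the way the guard shuts (away from the robot, give or take yaw), y left, z up. The bed is a flat plate 30 mm above the bench, open in front (-x), with dark steel stops 12 mm high at its rear and both sides. A white control box 190 mm tall stands at own x -45 to 85, y -142 to -228 mm, the 34 mm tall catch block at x 48, y 108 mm.
- corner_left (a point): The rear left inside corner of the bed, at bed height: in the coder's frame x = +60 (face of the rear stop), y = +75 (face of the left side stop, which runs from x = -60 to +60), z = 30 mm. A die registered here lies lengthways (its x along the coder's x, either way round) with its centre at x = +22, y = +60 mm. Axes as the coder's.
- corner_right (a point): The rear right inside corner of the bed, at bed height: in the coder's frame x = +60 (face of the rear stop), y = -75 (face of the right side stop, which runs from x = -60 to +60), z = 30 mm. A die registered here lies lengthways (its x along the coder's x, either way round) with its centre at x = +22, y = -60 mm. Axes as the coder's.
- guard (a joint): Travel of the clear hood with yellow edges along the coder's +x, m: 0 open (hood over own x -240 to -110 mm, before the bed), 0.180 shut over the bed (x -60 to 70). 180 mm wide, top 76 mm above the bench, clear of dies lying in the corners. Drag 1 to 4 N; in the last 15 mm a spring roller catch resists with some 6 N more, then snaps over and holds it home (above 0.177). Starts at 0 to 0.02.
- guard_handle (a point): Centre of the top of the red grip on the guard: a block 80 mm along the coder's y, 14 mm along its x and 30 mm tall, from the guard's top (76 mm above the bench) to 106 mm. It moves with the guard: x = -155 mm in the coder's frame when open, +25 mm when shut. Push its near (-x) face, or pinch it.
- bottle1: Amber bottle with black cap, 56 mm in diameter, 160 mm tall. A bystander, leave it where it is. Origin: centre of its underside.
- bottle2: Amber bottle with black cap, 56 mm in diameter, 160 mm tall. A bystander, leave it where it is. Origin: centre of its underside.
- jar: Glass jar with orange cap, 72 mm in diameter, 90 mm tall. A bystander, leave it where it is. Origin: centre of its underside.
- scoop: White measuring cup, 60 mm in diameter, 45 mm tall. A bystander, leave it where it is. Origin: centre of its underside.
- labels: Roll of labels, a paper ring 76 mm in diameter, 35 mm tall. A bystander, leave it where it is. Origin: centre of its underside.
Things that resemble listed ones, but are neither listed nor needed, are in the scene too. Leave any red look-alike of the tub3 alone.

How it is judged (in metres and radians):
On the way, in this order (a step that is already met when the one before it is completed fails the run):
1. every die present lies registered against the rear stop and a side stop of the bed, the guard still open (x of die1 in the frame of coder between 0.0195 and 0.026 m and (y of die1 in the frame of coder above 0.0575 m or y of die1 in the frame of coder below -0.0575 m) and z of die1 in the frame of coder between 0.026 and 0.034 m and angle between the x axis of each of die1, die2, die3 and the x axis of coder, either way round below 0.05 rad and x of die2 in the frame of coder between 0.0195 and 0.026 m and (y of die2 in the frame of coder above 0.0575 m or y of die2 in the frame of coder below -0.0575 m) and z of die2 in the frame of coder between 0.026 and 0.034 m and x of die3 in the frame of coder between 0.0195 and 0.026 m and (y of die3 in the frame of coder above 0.0575 m or y of die3 in the frame of coder below -0.0575 m) and z of die3 in the frame of coder between 0.026 and 0.034 m and value of joint guard below 0.1 m), for 0.2 s.
2. the guard is pushed shut past its catch (value of joint guard above 0.177 m), for 0.2 s.
At the end, for the whole second after the job is handed in: Each die present lies flat on the bed within 2.5 mm of the rear stop and of a side stop, within 3 degrees; guard past its catch (over 177 mm); every tub upright within 50 mm of its start, a lid flat on it within 10 mm of centre; bung in its tub; all at rest (x of die1 in the frame of coder between 0.0195 and 0.026 m and (y of die1 in the frame of coder above 0.0575 m or y of die1 in the frame of coder below -0.0575 m) and z of die1 in the frame of coder between 0.026 and 0.034 m and angle between the x axis of each of die1, die2, die3 and the x axis of coder, either way round below 0.05 rad and x of die2 in the frame of coder between 0.0195 and 0.026 m and (y of die2 in the frame of coder above 0.0575 m or y of die2 in the frame of coder below -0.0575 m) and z of die2 in the frame of coder between 0.026 and 0.034 m and x of die3 in the frame of coder between 0.0195 and 0.026 m and (y of die3 in the frame of coder above 0.0575 m or y of die3 in the frame of coder below -0.0575 m) and z of die3 in the frame of coder between 0.026 and 0.034 m and value of joint guard above 0.177 m and ((horizontal distance between lid1 and tub1 below 0.01 m and z of lid1 in the frame of tub1 between 0.046 and 0.054 m and angle between lid1's own z axis and vertical below 0.08 rad) or (horizontal distance between lid2 and tub1 below 0.01 m and z of lid2 in the frame of tub1 between 0.046 and 0.054 m and angle between lid2's own z axis and vertical below 0.08 rad) or (horizontal distance between lid3 and tub1 below 0.01 m and z of lid3 in the frame of tub1 between 0.046 and 0.054 m and angle between lid3's own z axis and vertical below 0.08 rad) or (horizontal distance between lid4 and tub1 below 0.01 m and z of lid4 in the frame of tub1 between 0.046 and 0.054 m and angle between lid4's own z axis and vertical below 0.08 rad)) and ((horizontal distance between lid1 and tub2 below 0.01 m and z of lid1 in the frame of tub2 between 0.046 and 0.054 m and angle between lid1's own z axis and vertical below 0.08 rad) or (horizontal distance between lid2 and tub2 below 0.01 m and z of lid2 in the frame of tub2 between 0.046 and 0.054 m and angle between lid2's own z axis and vertical below 0.08 rad) or (horizontal distance between lid3 and tub2 below 0.01 m and z of lid3 in the frame of tub2 between 0.046 and 0.054 m and angle between lid3's own z axis and vertical below 0.08 rad) or (horizontal distance between lid4 and tub2 below 0.01 m and z of lid4 in the frame of tub2 between 0.046 and 0.054 m and angle between lid4's own z axis and vertical below 0.08 rad)) and ((horizontal distance between lid1 and tub3 below 0.01 m and z of lid1 in the frame of tub3 between 0.046 and 0.054 m and angle between lid1's own z axis and vertical below 0.08 rad) or (horizontal distance between lid2 and tub3 below 0.01 m and z of lid2 in the frame of tub3 between 0.046 and 0.054 m and angle between lid2's own z axis and vertical below 0.08 rad) or (horizontal distance between lid3 and tub3 below 0.01 m and z of lid3 in the frame of tub3 between 0.046 and 0.054 m and angle between lid3's own z axis and vertical below 0.08 rad) or (horizontal distance between lid4 and tub3 below 0.01 m and z of lid4 in the frame of tub3 between 0.046 and 0.054 m and angle between lid4's own z axis and vertical below 0.08 rad)) and ((horizontal distance between lid1 and tub4 below 0.01 m and z of lid1 in the frame of tub4 between 0.046 and 0.054 m and angle between lid1's own z axis and vertical below 0.08 rad) or (horizontal distance between lid2 and tub4 below 0.01 m and z of lid2 in the frame of tub4 between 0.046 and 0.054 m and angle between lid2's own z axis and vertical below 0.08 rad) or (horizontal distance between lid3 and tub4 below 0.01 m and z of lid3 in the frame of tub4 between 0.046 and 0.054 m and angle between lid3's own z axis and vertical below 0.08 rad) or (horizontal distance between lid4 and tub4 below 0.01 m and z of lid4 in the frame of tub4 between 0.046 and 0.054 m and angle between lid4's own z axis and vertical below 0.08 rad)) and horizontal distance between bung and tub4 below 0.05 m and height (world z) of bung below 0.03 m and angle between each of tub1, tub2, tub3, tub4's own z axis and vertical below 0.08 rad and linear speed of each of die1, die2, die3, lid1, lid2, lid3, lid4 below 0.03 m/s); the robot touches nothing.
It fails at once if a bottle, the jar, the measuring cup or the label roll is moved (more than 30 mm) (distance of any of bottle1, bottle2, jar, scoop, labels from where it was at the start of the episode above 0.03 m).
It fails at once if a tub is shoved or carried off (more than 50 mm) or tipped over (distance of any of tub1, tub2, tub3, tub4 from where it was at the start of the episode above 0.05 m or angle between any of tub1, tub2, tub3, tub4's own z axis and vertical above 0.5 rad).
Of die1, die2, die3 only 1 to 2 are there at a start; the rules pass over those that are not, and their reading is None.
At some moment in a run one of lid1, lid2, lid3, lid4 may be knocked a few centimetres aside while the robot is not near it.
It also fails if it takes over 210 s, if anything falls off the work surface, if the arm or the gripper's body presses on something with over 40 N, if the wrist force passes 120 N, or if a joint passes its speed limit or range.

## Working session

There is one attempt and no reset: what is moved stays moved. The work goes in short steps, Python scripts to look and compute and a tool call to move; the robot and the scene stay as the last step left them, time stands still between calls to the robot, and variables do not carry over. Pictures are saved under pics/ and viewed, at most 14 in all, crops included, and the job is handed in when it is done.

Besides the shell and the picture viewer there is one more tool, called after "Call:" as name(argument=value, ...) on one line, values as JSON. drive_tool: Moves the arm, as the interface text tells. Its arguments: {"type":"object","properties":{"rows":{"type":"array"}},"required":["rows"]}

```bash
mkdir -p pics
cat > h.py <<'E'
import numpy as np, cv2
from station import sense, capture, camera_params, finish_job
def params(name, s=None):
    p=camera_params(name); K=np.array(p["intrinsics"])
    if name=="wrist":
        T=np.array(p["tool_from_camera"]); R=np.array(s["ee_rot"]); t=np.array(s["tcp_pos"])
        Rc=R@T[:3,:3]; c=R@T[:3,3]+t      # camera->world
    else:
        R=np.array(p["R"]); Rc=R.T; c=-R.T@np.array(p["t"])
    return K,Rc,c
def ray(uv,z,cam):
    K,Rc,c=cam; uv=np.atleast_2d(uv).astype(float)
    d=(np.c_[uv,np.ones(len(uv))]@np.linalg.inv(K).T)@Rc.T
    return c+d*((z-c[2])/d[:,2])[:,None]
def proj(X,cam):
    K,Rc,c=cam; q=((np.atleast_2d(X)-c)@Rc)@K.T
    return q[:,:2]/q[:,2:]
def cloud(depth,cam):
    K,Rc,c=cam; v,u=np.indices(depth.shape)
    d=np.stack([u,v,np.ones_like(u)],-1)@np.linalg.inv(K).T*depth[...,None]
    return d@Rc.T+c
def shot(name,fn=None):
    s=sense(); im,d=capture(name); 
    if fn: cv2.imwrite("pics/"+fn,im[...,::-1])
    return im,d,params(name,s),s
E
python3 - <<'E'
from h import *
a=shot("top","top0.png"); b=shot("scene","scene0.png")
np.savez("t0.npz",im=a[0],d=a[1])
for x in (a,b): print(x[2][2],x[2][0].round(1).tolist(),x[2][1].round(2).tolist())
s=sense();print(s["tcp_pos"],np.array(s["ee_rot"]).round(3).tolist(),s["wrist_force"],s["gripper_width"])
print(camera_params("wrist"))
E
```

```text
[0.3821989  0.0460525  1.08640995] [[364.5, 0.0, 318.3], [0.0, 364.5, 203.4], [0.0, 0.0, 1.0]] [[-0.02, -0.99, 0.16], [-1.0, 0.02, 0.03], [-0.03, -0.16, -0.99]]
[1.0979028  0.51985415 0.91127455] [[475.8, 0.0, 322.0], [0.0, 475.8, 197.2], [0.0, 0.0, 1.0]] [[-0.64, 0.59, -0.49], [0.77, 0.48, -0.43], [-0.02, -0.65, -0.76]]
[ 0.27208576 -0.56207986  0.22158898] [[-0.9, -0.436, -0.001], [-0.436, 0.9, 0.002], [0.0, 0.002, -1.0]] [ 0.31556058 -0.19719997  0.25130723] 0.9998247176634049
{'intrinsics': array([[330.32727845,   0.        , 324.23046127],
       [  0.        , 330.32727845, 201.2194619 ],
       [  0.        ,   0.        ,   1.        ]]), 'tool_from_camera': array([[-7.18372173e-04, -9.54220513e-01, -2.99103154e-01,
         8.30386692e-02],
       [ 9.99998751e-01, -1.10661926e-03,  1.12866586e-03,
         5.69116568e-04],
       [-1.40798943e-03, -2.99101970e-01,  9.54220116e-01,
        -1.61859818e-01],
       [ 0.00000000e+00,  0.00000000e+00,  0.00000000e+00,
         1.00000000e+00]])}
```

```bash
ls .
```

```text
h.py
pics
t0.npz
```

View pics/top0.png

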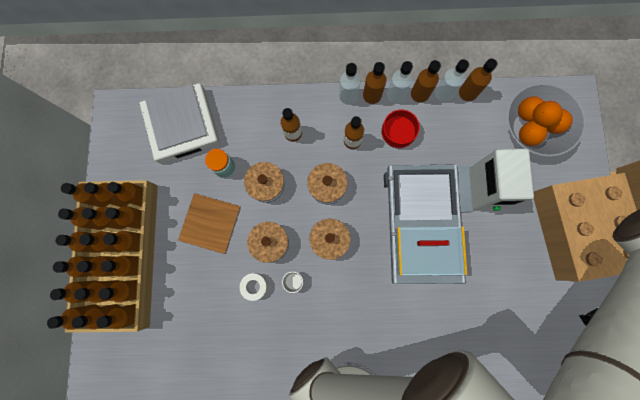

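View pics/scene0.png

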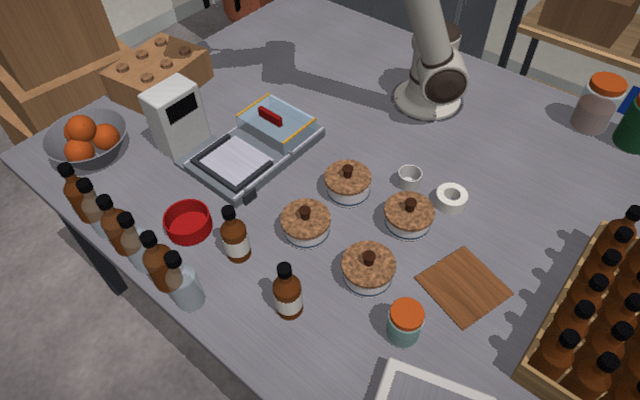

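The top view shows the four cork-lidded tubs at (264,182), (328,183), (267,242) and (330,239). The red bowl at (401,128) is the look-alike and has no lid, so it stays put. The board is at (210,223), the coder bed at (427,195), and the guard's red grip at (433,243).

Run:
```python
from h import *
z=np.load("t0.npz"); im,d=z["im"],z["d"]; cam=params("top"); P=cloud(d,cam)
cv2.imwrite("pics/crop0.png",cv2.resize(im[100:290,180:480][...,::-1],None,fx=2.6,fy=2.6,interpolation=cv2.INTER_CUBIC))
hsv=cv2.cvtColor(im,cv2.COLOR_RGB2HSV)
for n,(u,v) in dict(A=(264,182),B=(328,183),C=(267,242),D=(330,239)).items():
    m=np.zeros(d.shape,bool); m[v-30:v+30,u-30:u+30]=1
    m&=(abs(P[...,2]-.06)<.006)
    q=P[m]; c,r=cv2.minEnclosingCircle(q[:,:2].astype(np.float32))
    k=np.zeros(d.shape,bool); k[v-25:v+25,u-25:u+25]=1; k&=(P[...,2]>.08)&(P[...,2]<.095)
    print(n,"disc",np.round(c,4),round(r,4),"z",np.median(q[:,2]).round(4),"knob",P[k].mean(0).round(4),k.sum(), "R",round(np.hypot(*c),3))
# handle
m=(hsv[...,1]>150)&((hsv[...,0]<6)|(hsv[...,0]>174)); m[:, :410]=0; m[:200]=0;m[260:]=0;m[:,460:]=0
q=P[m&(P[...,2]>.09)]; print("handle",q.mean(0),cv2.minAreaRect((q[:,:2]*1000).astype(np.float32)))
# board
hs=(P[...,2]>.002)&(P[...,2]<.012)&(hsv[...,1]>80); hs[:,:170]=0; hs[:,250:]=0;hs[:185]=0;hs[260:]=0
q=P[hs];print("board",cv2.minAreaRect((q[:,:2]*1000).astype(np.float32)),q[:,2].mean())
# bed profile
Z=P[...,2]
for v in (175,185,195,205,215): print(v,[(u,int(Z[v,u]*1000)) for u in range(382,472,3)])
for u in (410,427,445): print(u,[(v,int(Z[v,u]*1000)) for v in range(158,285,4)])
# bystanders
for n,(u,v) in dict(b1=(290,122),b2=(354,130),jar=(218,160),roll=(253,287),scoop=(292,282),red=(401,128)).items(): print(n,ray([u,v],.0,cam)[0].round(3),Z[v,u].round(3))
```

```text
A disc [0.6207 0.2316] 0.0579 z 0.0606 knob [0.621  0.2311 0.0884] 75 R 0.662
B disc [0.6139 0.0476] 0.0584 z 0.0606 knob [0.6131 0.0478 0.0887] 72 R 0.616
C disc [0.4458 0.2189] 0.0585 z 0.0606 knob [0.445  0.2192 0.0881] 80 R 0.497
D disc [0.4513 0.0433] 0.0579 z 0.0606 knob [0.451  0.0437 0.0888] 80 R 0.453
handle [ 0.43258642 -0.23092893  0.10638794] ((432.6421813964844, -232.01759338378906), (76.97734832763672, 8.277482032775879), 89.06220245361328)
board ((507.873046875, 404.9671630859375), (150.90553283691406, 149.13755798339844), 73.2391128540039) 0.006640216263685485
175 [(382, 2), (385, 38), (388, 14), (391, 1086), (394, 46), (397, 44), (400, 31), (403, 32), (406, 31), (409, 31), (412, 31), (415, 34), (418, 31), (421, 30), (424, 32), (427, 31), (430, 33), (433, 33), (436, 30), (439, 30), (442, 27), (445, 31), (448, 29), (451, 41), (454, 43), (457, 11), (460, 9), (463, 15), (466, 14), (469, 13)]
185 [(382, -2), (385, 27), (388, 10), (391, 35), (394, 1086), (397, 47), (400, 33), (403, 29), (406, 32), (409, 33), (412, 29), (415, 33), (418, 30), (421, 31), (424, 30), (427, 33),
[... 1705 characters left out ...]
0), (230, 75), (234, 75), (238, 79), (242, 106), (246, 75), (250, 73), (254, 75), (258, 75), (262, 76), (266, 77), (270, 74), (274, 74), (278, 32), (282, 31)]
445 [(158, 2), (162, -2), (166, 32), (170, 45), (174, 30), (178, 28), (182, 31), (186, 31), (190, 27), (194, 30), (198, 29), (202, 35), (206, 30), (210, 28), (214, 29), (218, 29), (222, 30), (226, 25), (230, 79), (234, 77), (238, 79), (242, 107), (246, 76), (250, 76), (254, 76), (258, 77), (262, 75), (266, 76), (270, 76), (274, 76), (278, 29), (282, 32)]
b1 [0.823 0.16  0.   ] 0.12
b2 [ 0.791 -0.04   0.   ] 0.12
jar [0.704 0.385 0.   ] 0.09
roll [0.317 0.27  0.   ] -0.001
scoop [0.33  0.156 0.   ] 0.007
red [ 0.794 -0.185  0.   ] 0.006
```

View pics/crop0.png

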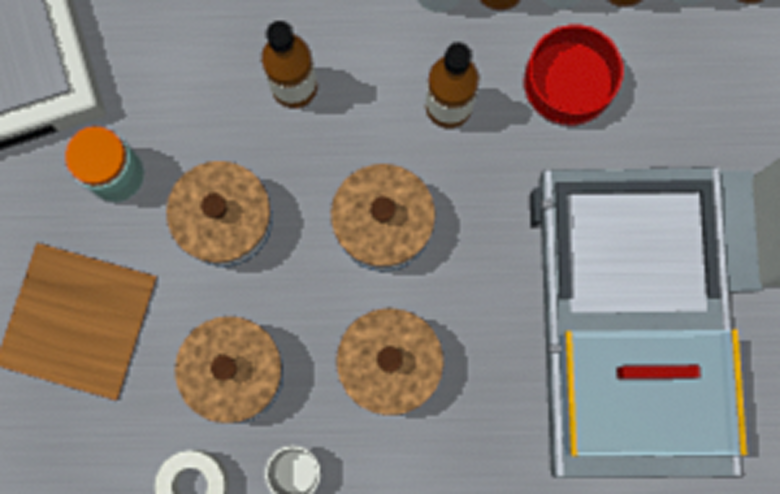

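The crop confirms the four corked white tubs, the open red look-alike bowl at (574,75) and the coder with its guard open. First I'll move over the coder for a wrist look.

Call:
drive_tool(rows=[{"az":0.113,"tz":-1},{"az":0.113,"tz":-1},{"az":0.113,"tz":-1},{"az":0.113},{"tx":-2.6,"ty":3},{"tx":-2.6,"ty":3},{"tx":-2.6,"ty":3},{"tx":-2.6,"ty":3},{"tx":-2.6,"ty":3},{"tx":-2.6,"ty":3}])

```text
invalid input at $.rows[0]: expected keys tx, ty, tz, ax, ay, az, claw
```

Call:
drive_tool(rows=[{"tx":-2.6,"ty":3},{"tx":-2.6,"ty":3},{"tx":-2.6,"ty":3},{"tx":-2.6,"ty":3},{"tx":-2.6,"ty":3},{}])

```text
invalid input at $.rows[0]: expected keys tx, ty, tz, ax, ay, az, claw
```

Run:
```python
from h import *
im,d,cam,s=shot("wrist","w1.png"); np.savez("w1.npz",im=im,d=d,R=cam[1],c=cam[2])
print(s["tcp_pos"],np.array(s["ee_rot"]).round(3).tolist(),s["joints"])
```

```text
[ 0.27208576 -0.56207986  0.22158898] [[-0.9, -0.436, -0.001], [-0.436, 0.9, 0.002], [0.0, 0.002, -1.0]] [-4.93546112e+01  2.20855087e+01  3.88893430e-01 -2.44329965e-02
 -6.84113807e+01 -1.48187487e+01]
```

View pics/w1.png

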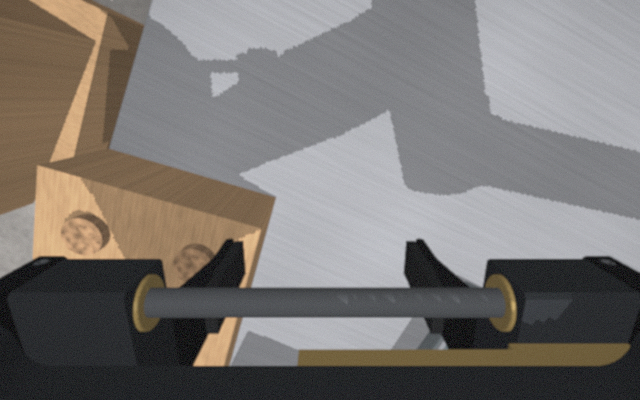

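The wrist picture shows the fingers at the bottom (rows 240+) and the view reaching toward the robot, so the bed is best viewed with the TCP beyond it. I'll resend the moves with all keys.

Call:
drive_tool(rows=[{"tx":0,"ty":0,"tz":-1.5,"ax":0,"ay":0,"az":0.113,"claw":8.7},{"tx":0,"ty":0,"tz":-1.5,"ax":0,"ay":0,"az":0.113,"claw":8.7},{"tx":0,"ty":0,"tz":-1.5,"ax":0,"ay":0,"az":0.113,"claw":8.7},{"tx":0,"ty":0,"tz":0,"ax":0,"ay":0,"az":0.113,"claw":8.7},{"tx":-3,"ty":2.7,"tz":0,"ax":0,"ay":0,"az":0,"claw":8.7},{"tx":-3,"ty":2.7,"tz":0,"ax":0,"ay":0,"az":0,"claw":8.7},{"tx":-3,"ty":2.7,"tz":0,"ax":0,"ay":0,"az":0,"claw":8.7},{"tx":-3,"ty":2.7,"tz":0,"ax":0,"ay":0,"az":0,"claw":8.7},{"tx":-3,"ty":2.7,"tz":0,"ax":0,"ay":0,"az":0,"claw":8.7},{"tx":-3,"ty":2.7,"tz":0,"ax":0,"ay":0,"az":0,"claw":8.7}])

```text
time_s: 0.98
tcp_pos: [0.4535, -0.3991, 0.2674]
ee_rot: [[-1.0, 0.001, -0.0], [0.001, 1.0, 0.0], [0.0, 0.0, -1.0]]
wrist_force: [0.1, 0.5, 0.9]
gripper_width: 0.998
gripper_force: 0.0
```

Call:
drive_tool(rows=[{"tx":-3,"ty":2.7,"tz":0,"ax":0,"ay":0,"az":0,"claw":8.7},{"tx":-3,"ty":2.7,"tz":0,"ax":0,"ay":0,"az":0,"claw":8.7},{"tx":-3,"ty":2.7,"tz":0,"ax":0,"ay":0,"az":0,"claw":8.7},{"tx":-3,"ty":2.7,"tz":0,"ax":0,"ay":0,"az":0,"claw":8.7},{"tx":-3,"ty":2.7,"tz":0,"ax":0,"ay":0,"az":0,"claw":8.7},{"tx":-3,"ty":2.7,"tz":0,"ax":0,"ay":0,"az":0,"claw":8.7},{"tx":0,"ty":0,"tz":0,"ax":0,"ay":0,"az":0,"claw":4.0},{"tx":0,"ty":0,"tz":0,"ax":0,"ay":0,"az":0,"claw":4.0}])

```text
time_s: 1.65
tcp_pos: [0.6339, -0.2369, 0.266]
ee_rot: [[-1.0, -0.002, -0.002], [-0.002, 1.0, 0.001], [0.002, 0.001, -1.0]]
wrist_force: [-0.2, -0.8, 0.9]
gripper_width: 0.922
gripper_force: 0.0
```

Run:
```python
from h import *
im,d,cam,s=shot("wrist","w2.png"); np.savez("w2.npz",im=im,d=d,R=cam[1],c=cam[2])
print(s["tcp_pos"],np.array(s["ee_rot"]).round(4).tolist(),s["joints"])
```

```text
[ 0.6339028  -0.23690057  0.26598178] [[-1.0, -0.0021, -0.0022], [-0.0021, 1.0, 0.0005], [0.0022, 0.0005, -1.0]] [-6.84011245e+00  2.59892180e+01  1.28490992e+01 -1.58974019e-02
 -7.69871434e+01 -8.30387387e+01]
```

View pics/w2.png

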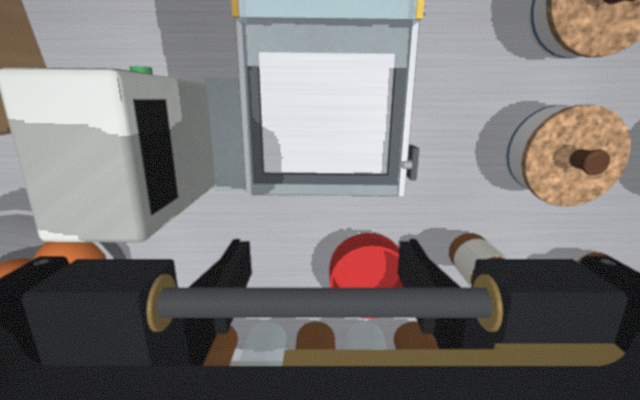

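The wrist view shows the white bed plate at (260–393, 52–175). The dark rear stop lies along row 180, the side stops at columns 254 and 398, and the guard edge at the top. I'll measure the coder frame from this view.

Run:
```python
from h import *
z=np.load("w2.npz"); im=z["im"]; cam=(params("top")[0]*0+np.array(camera_params("wrist")["intrinsics"]),z["R"],z["c"])
g=cv2.cvtColor(im,cv2.COLOR_RGB2GRAY).astype(float)
def fit(pts,zz):
    X=ray(np.array(pts),zz,cam)[:,:2]; vx,vy,x0,y0=cv2.fitLine(X.astype(np.float32),cv2.DIST_HUBER,0,.001,.001).ravel()
    return np.array([x0,y0]),np.degrees(np.arctan2(vy,vx))
def sub(a,i): # peak gradient, signed
    k=np.argmax(np.abs(np.diff(a))); return i+k+.5
L=[(sub(g[v,252:268],252),v) for v in range(75,165,3)]
Rr=[(sub(g[v,382:400],382),v) for v in range(75,165,3)]
Re=[(u,sub(g[168:182,u],168)) for u in range(272,380,3)]
for n,p in (("rightstop",L),("leftstop",Rr),("rear",Re)):
    print(n,fit(p,.030))
print("row 120",g[120,240:270].astype(int),g[120,380:412].astype(int)); print("col 320",g[165:200,320].astype(int))
d=z["d"];P=cloud(d,cam)
print("depth z row120",[(u,int(P[120,u,2]*1000)) for u in range(240,412,4)]); print([(v,int(P[v,320,2]*1000),int(P[v,320,0]*1000)) for v in range(165,200,3)])
# guard front edge, rails (yellow)
hsv=cv2.cvtColor(im,cv2.COLOR_RGB2HSV); print(np.argwhere((hsv[...,0]>20)&(hsv[...,0]<32)&(hsv[...,1]>150)&(np.arange(400)[:,None]<40)).max(0))
```

```text
rightstop (array([ 0.57392704, -0.30988088], dtype=float32), np.float32(-0.61815464))
leftstop (array([ 0.58241874, -0.15916967], dtype=float32), np.float32(-0.5550663))
rear (array([ 0.63761574, -0.23347509], dtype=float32), np.float32(-89.94454))
row 120 [123 130 154 172 176 174 159 146 124 102  82  72  73  69  79  89  97  98
  97  88  90 127 185 222 226 224 226 225 224 225] [232 233 234 233 232 223 191 173 172 151 108  82  85  99 100 105 104 103
 103 102 104 107 117 130 172 220 235 235 234 224 204 185]
col 320 [230 230 230 230 229 230 228 203 133  78  86  98 101  98 100  99  94 100
 104 133 159 169 164 167 168 168 163 165 158 157 163 177 182 181 180]
depth z row120 [(240, 12), (244, 33), (248, 29), (252, 40), (256, 43), (260, 41), (264, 30), (268, 32), (272, 30), (276, 31), (280, 30), (284, 30), (288, 28), (292, 30), (296, 31), (300, 29), (304, 29), (308, 30), (312, 30), (316, 29), (320, 30), (324, 31), (328, 31), (332, 29), (336, 31), (340, 29), (344, 31), (348, 31), (352, 30), (356, 29), (360, 30), (364, 28), (368, 31), (372, 30), (376, 30), (380, 30), (384, 30), (388, 30), (392, 41), (396, 42), (400, 41), (404, 30), (408, 33)]
[(165, 29, 628), (168, 29, 632), (171, 30, 635), (174, 38, 637), (177, 41, 640), (180, 43, 643), (183, 42, 647), (186, 30, 654), (189, 29, 658), (192, 29, 662), (195, 29, 666), (198, 0, 679)]
[ 17 421]
```

The bed measures 150.7 mm wide and 30 mm high. The coder origin is about (0.5776, -0.2345) with yaw about -0.5°. Next is lid C at (0.4455, 0.219), which goes onto the board.

Call:
drive_tool(rows=[{"tx":1.57,"ty":3.8,"tz":0,"ax":0,"ay":0,"az":0,"claw":6},{"tx":1.57,"ty":3.8,"tz":0,"ax":0,"ay":0,"az":0,"claw":6},{"tx":1.57,"ty":3.8,"tz":0,"ax":0,"ay":0,"az":0,"claw":6},{"tx":1.57,"ty":3.8,"tz":0,"ax":0,"ay":0,"az":0,"claw":6},{"tx":1.57,"ty":3.8,"tz":0,"ax":0,"ay":0,"az":0,"claw":6},{"tx":1.57,"ty":3.8,"tz":0,"ax":0,"ay":0,"az":0,"claw":6},{"tx":1.57,"ty":3.8,"tz":0,"ax":0,"ay":0,"az":0,"claw":6},{"tx":1.57,"ty":3.8,"tz":0,"ax":0,"ay":0,"az":0,"claw":6},{"tx":1.57,"ty":3.8,"tz":0,"ax":0,"ay":0,"az":0,"claw":6},{"tx":1.57,"ty":3.8,"tz":0,"ax":0,"ay":0,"az":0,"claw":6}])

```text
time_s: 2.53
tcp_pos: [0.4748, 0.1412, 0.2681]
ee_rot: [[-1.0, 0.003, 0.001], [0.003, 1.0, 0.0], [-0.001, 0.0, -1.0]]
wrist_force: [1.0, -0.1, -0.3]
gripper_width: 0.69
gripper_force: 0.0
```

Call:
drive_tool(rows=[{"tx":1.57,"ty":3.8,"tz":0,"ax":0,"ay":0,"az":0,"claw":6},{"tx":1.57,"ty":3.8,"tz":0,"ax":0,"ay":0,"az":0,"claw":6},{"tx":0,"ty":0,"tz":3,"ax":0,"ay":0,"az":0,"claw":6},{"tx":0,"ty":0,"tz":3,"ax":0,"ay":0,"az":0,"claw":6},{"tx":0,"ty":0,"tz":3,"ax":0,"ay":0,"az":0,"claw":6},{"tx":0,"ty":0,"tz":3,"ax":0,"ay":0,"az":0,"claw":6},{"tx":0,"ty":0,"tz":0,"ax":0,"ay":0,"az":0,"claw":6},{"tx":0,"ty":0,"tz":0,"ax":0,"ay":0,"az":0,"claw":6}])

```text
time_s: 3.2
tcp_pos: [0.4446, 0.2156, 0.1473]
ee_rot: [[-1.0, 0.002, -0.002], [0.002, 1.0, -0.002], [0.002, -0.002, -1.0]]
wrist_force: [0.2, -0.0, 1.2]
gripper_width: 0.69
gripper_force: 0.0
```

Call:
drive_tool(rows=[{"tx":-0.1,"ty":0.35,"tz":2.5,"ax":0,"ay":0,"az":0,"claw":6},{"tx":0,"ty":0,"tz":2.5,"ax":0,"ay":0,"az":0,"claw":6},{"tx":0,"ty":0,"tz":2,"ax":0,"ay":0,"az":0,"claw":6},{"tx":0,"ty":0,"tz":1.2,"ax":0,"ay":0,"az":0,"claw":6},{"tx":0,"ty":0,"tz":0,"ax":0,"ay":0,"az":0,"claw":1},{"tx":0,"ty":0,"tz":0,"ax":0,"ay":0,"az":0,"claw":1},{"tx":0,"ty":0,"tz":0,"ax":0,"ay":0,"az":0,"claw":1},{"tx":0,"ty":0,"tz":0,"ax":0,"ay":0,"az":0,"claw":1},{"tx":0,"ty":0,"tz":0,"ax":0,"ay":0,"az":0,"claw":1},{"tx":0,"ty":0,"tz":0,"ax":0,"ay":0,"az":0,"claw":1}])

```text
time_s: 4.03
tcp_pos: [0.4463, 0.2211, 0.0665]
ee_rot: [[-1.0, 0.001, 0.001], [0.001, 1.0, 0.001], [-0.001, 0.001, -1.0]]
wrist_force: [-0.8, -0.8, 0.3]
gripper_width: 0.32
gripper_force: 0.0
```

Call:
drive_tool(rows=[{"tx":0,"ty":0,"tz":0,"ax":0,"ay":0,"az":0,"claw":1},{"tx":0,"ty":0,"tz":0,"ax":0,"ay":0,"az":0,"claw":1},{"tx":0,"ty":0,"tz":0,"ax":0,"ay":0,"az":0,"claw":1},{"tx":0,"ty":0,"tz":0,"ax":0,"ay":0,"az":0,"claw":1}])

```text
time_s: 4.37
tcp_pos: [0.446, 0.2209, 0.0661]
ee_rot: [[-1.0, 0.001, 0.0], [0.001, 1.0, 0.0], [-0.0, 0.0, -1.0]]
wrist_force: [-1.4, -0.7, 5.1]
gripper_width: 0.242
gripper_force: 30.0
```

Call:
drive_tool(rows=[{"tx":0,"ty":0,"tz":-2,"ax":0,"ay":0,"az":0,"claw":1},{"tx":0,"ty":0,"tz":-3,"ax":0,"ay":0,"az":0,"claw":1},{"tx":-1.24,"ty":3.7,"tz":0,"ax":0,"ay":0,"az":0,"claw":1},{"tx":-1.24,"ty":3.7,"tz":0,"ax":0,"ay":0,"az":0,"claw":1},{"tx":-1.24,"ty":3.7,"tz":0,"ax":0,"ay":0,"az":0,"claw":1},{"tx":-1.24,"ty":3.7,"tz":0,"ax":0,"ay":0,"az":0,"claw":1},{"tx":-1.24,"ty":3.7,"tz":0,"ax":0,"ay":0,"az":0,"claw":1},{"tx":0,"ty":0,"tz":3.5,"ax":0,"ay":0,"az":0,"claw":1},{"tx":0,"ty":0,"tz":3,"ax":0,"ay":0,"az":0,"claw":1},{"tx":0,"ty":0,"tz":2,"ax":0,"ay":0,"az":0,"claw":1}])

```text
time_s: 5.2
tcp_pos: [0.5063, 0.4049, 0.0262]
ee_rot: [[-1.0, 0.002, -0.004], [0.002, 1.0, -0.003], [0.004, -0.003, -1.0]]
wrist_force: [-0.4, -0.7, -1.8]
gripper_width: 0.242
gripper_force: 30.0
```

Call:
drive_tool(rows=[{"tx":0,"ty":0,"tz":0.3,"ax":0,"ay":0,"az":0,"claw":1},{"tx":0,"ty":0,"tz":0,"ax":0,"ay":0,"az":0,"claw":1}])

```text
time_s: 5.37
tcp_pos: [0.5073, 0.4048, 0.0255]
ee_rot: [[-1.0, 0.001, -0.003], [0.001, 1.0, -0.003], [0.003, -0.003, -1.0]]
wrist_force: [-0.1, -0.6, -1.5]
gripper_width: 0.245
gripper_force: 30.0
```

Run:
```python
from h import *
im,d,cam,s=shot("top"); np.savez("t1.npz",im=im,d=d)
cv2.imwrite("pics/top1.png",cv2.resize(im[140:300,180:380][...,::-1],None,fx=3,fy=3))
```

```text
(no output)
```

View pics/top1.png

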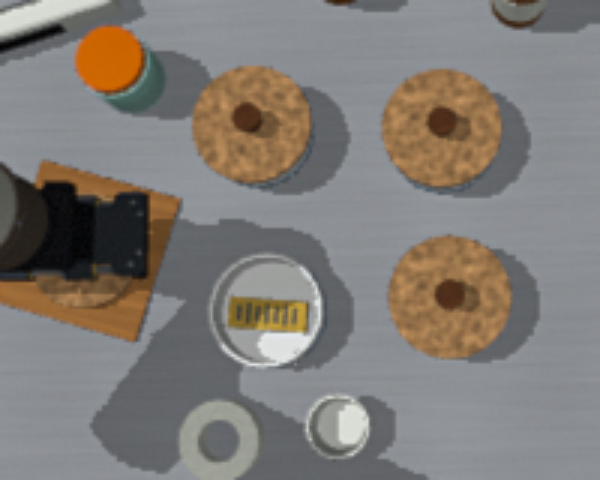

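Tub C is uncovered and holds a die, at crop (268,314) with its long axis nearly along world y. I'll release the lid on the board and measure the die.

Call:
drive_tool(rows=[{"tx":0,"ty":0,"tz":0.3,"ax":0,"ay":0,"az":0,"claw":1},{"tx":0,"ty":0,"tz":0,"ax":0,"ay":0,"az":0,"claw":1},{"tx":0,"ty":0,"tz":0,"ax":0,"ay":0,"az":0,"claw":5},{"tx":0,"ty":0,"tz":0,"ax":0,"ay":0,"az":0,"claw":5},{"tx":0,"ty":0,"tz":0,"ax":0,"ay":0,"az":0,"claw":5},{"tx":0,"ty":0,"tz":0,"ax":0,"ay":0,"az":0,"claw":5},{"tx":0,"ty":0,"tz":-3,"ax":0,"ay":0,"az":0,"claw":5},{"tx":0,"ty":0,"tz":-3,"ax":0,"ay":0,"az":0,"claw":5},{"tx":0,"ty":0,"tz":-3,"ax":0,"ay":0,"az":0,"claw":4.4},{"tx":0,"ty":0,"tz":-3,"ax":0,"ay":0,"az":0,"claw":4.4}])

```text
time_s: 6.25
tcp_pos: [0.508, 0.4055, 0.1461]
ee_rot: [[-1.0, 0.001, 0.0], [0.001, 1.0, -0.0], [-0.0, -0.0, -1.0]]
wrist_force: [-0.0, 0.6, -0.2]
gripper_width: 0.518
gripper_force: 0.0
```

```bash
cat >> h.py <<'E'
def die_top(im,uv,cam,zt=.026,r=22):
    hsv=cv2.cvtColor(im,cv2.COLOR_RGB2HSV); m=((hsv[...,0]>17)&(hsv[...,0]<32)&(hsv[...,1]>120)).astype(np.uint8)
    k=np.zeros_like(m); cv2.circle(k,tuple(int(x) for x in uv),r,1,-1); m&=k
    m=cv2.morphologyEx(m,cv2.MORPH_CLOSE,np.ones((5,5)))
    v,u=np.nonzero(m); X=ray(np.c_[u,v],zt,cam)[:,:2]
    rc=cv2.minAreaRect((X*1000).astype(np.float32)); return rc,X.mean(0),len(X)
E
python3 - <<'E'
from h import *
z=np.load("t1.npz"); cam=params("top")
print(die_top(z["im"],(180+268/3,140+314/3),cam))
print(sense()["joints"].round(1))
E
```

```text
(((439.141845703125, 220.4491424560547), (74.37175750732422, 27.78715705871582), 84.97178649902344), array([0.43912907, 0.22069506]), 245)
[  52.8   27.8   -1.8    0.   -60.5 -142.9]
```

Call:
drive_tool(rows=[{"tx":1.38,"ty":-3.7,"tz":0,"ax":0,"ay":0,"az":0,"claw":4.4},{"tx":1.38,"ty":-3.7,"tz":0,"ax":0,"ay":0,"az":0,"claw":4.4},{"tx":1.38,"ty":-3.7,"tz":0,"ax":0,"ay":0,"az":0,"claw":4.4},{"tx":1.38,"ty":-3.7,"tz":0,"ax":0,"ay":0,"az":0,"claw":4.4},{"tx":1.38,"ty":-3.7,"tz":0,"ax":0,"ay":0,"az":0,"claw":4.4},{"tx":0,"ty":0,"tz":0,"ax":0,"ay":0,"az":-0.1237,"claw":4.4},{"tx":0,"ty":0,"tz":0,"ax":0,"ay":0,"az":-0.1237,"claw":4.4},{"tx":0,"ty":0,"tz":0,"ax":0,"ay":0,"az":-0.1237,"claw":4.4},{"tx":0,"ty":0,"tz":0,"ax":0,"ay":0,"az":-0.1237,"claw":4.4},{"tx":0,"ty":0,"tz":0,"ax":0,"ay":0,"az":-0.1237,"claw":4.4}])

```text
time_s: 7.08
tcp_pos: [0.4389, 0.2207, 0.1451]
ee_rot: [[-0.812, -0.584, 0.001], [-0.584, 0.812, 0.001], [-0.001, 0.0, -1.0]]
wrist_force: [-0.7, -0.3, 0.1]
gripper_width: 0.506
gripper_force: 0.0
```

Call:
drive_tool(rows=[{"tx":0,"ty":0,"tz":0,"ax":0,"ay":0,"az":-0.1237,"claw":4.4},{"tx":0,"ty":0,"tz":0,"ax":0,"ay":0,"az":-0.1237,"claw":4.4},{"tx":0,"ty":0,"tz":0,"ax":0,"ay":0,"az":-0.1237,"claw":4.4},{"tx":0,"ty":0,"tz":0,"ax":0,"ay":0,"az":-0.1237,"claw":4.4},{"tx":0,"ty":0,"tz":0,"ax":0,"ay":0,"az":-0.1237,"claw":4.4},{"tx":0,"ty":0,"tz":0,"ax":0,"ay":0,"az":-0.1237,"claw":4.4},{"tx":0,"ty":0,"tz":0,"ax":0,"ay":0,"az":-0.1237,"claw":4.4},{"tx":0,"ty":0,"tz":0,"ax":0,"ay":0,"az":0,"claw":4.4},{"tx":0,"ty":0,"tz":0,"ax":0,"ay":0,"az":0,"claw":4.4}])

```text
time_s: 7.83
tcp_pos: [0.4389, 0.2208, 0.1448]
ee_rot: [[-0.091, -0.996, 0.0], [-0.996, 0.091, 0.0], [-0.0, -0.0, -1.0]]
wrist_force: [-0.0, -0.4, -0.0]
gripper_width: 0.507
gripper_force: 0.0
```

Call:
drive_tool(rows=[{"tx":0,"ty":0,"tz":3,"ax":0,"ay":0,"az":0,"claw":4.4},{"tx":0,"ty":0,"tz":3,"ax":0,"ay":0,"az":0,"claw":4.4},{"tx":0,"ty":0,"tz":3,"ax":0,"ay":0,"az":0,"claw":4.4},{"tx":0,"ty":0,"tz":2.5,"ax":0,"ay":0,"az":0,"claw":4.4},{"tx":0,"ty":0,"tz":1.6,"ax":0,"ay":0,"az":0,"claw":4.4},{"tx":0,"ty":0,"tz":0,"ax":0,"ay":0,"az":0,"claw":4.4},{"tx":0,"ty":0,"tz":0,"ax":0,"ay":0,"az":0,"claw":2},{"tx":0,"ty":0,"tz":0,"ax":0,"ay":0,"az":0,"claw":2},{"tx":0,"ty":0,"tz":0,"ax":0,"ay":0,"az":0,"claw":2},{"tx":0,"ty":0,"tz":0,"ax":0,"ay":0,"az":0,"claw":2}])

```text
time_s: 8.67
tcp_pos: [0.4398, 0.2217, 0.015]
ee_rot: [[-0.088, -0.996, 0.003], [-0.996, 0.088, 0.002], [-0.003, -0.002, -1.0]]
wrist_force: [-0.4, 0.9, 2.4]
gripper_width: 0.337
gripper_force: 30.0
```

Call:
drive_tool(rows=[{"tx":0,"ty":0,"tz":0,"ax":0,"ay":0,"az":0,"claw":2},{"tx":0,"ty":0,"tz":0,"ax":0,"ay":0,"az":0,"claw":2}])

```text
time_s: 8.83
tcp_pos: [0.4398, 0.2217, 0.015]
ee_rot: [[-0.087, -0.996, 0.003], [-0.996, 0.087, 0.002], [-0.002, -0.002, -1.0]]
wrist_force: [0.3, 0.2, 6.7]
gripper_width: 0.339
gripper_force: 30.0
```

Call:
drive_tool(rows=[{"tx":0,"ty":0,"tz":-2,"ax":0,"ay":0,"az":0,"claw":2},{"tx":0,"ty":0,"tz":-3,"ax":0,"ay":0,"az":0,"claw":2},{"tx":0,"ty":0,"tz":-3.5,"ax":0,"ay":0,"az":0,"claw":2},{"tx":0,"ty":0,"tz":-3.5,"ax":0,"ay":0,"az":0,"claw":2},{"tx":0,"ty":0,"tz":0,"ax":0,"ay":0,"az":0.1243,"claw":2},{"tx":0,"ty":0,"tz":0,"ax":0,"ay":0,"az":0.1243,"claw":2},{"tx":0,"ty":0,"tz":0,"ax":0,"ay":0,"az":0.1243,"claw":2},{"tx":0,"ty":0,"tz":0,"ax":0,"ay":0,"az":0.1243,"claw":2},{"tx":0,"ty":0,"tz":0,"ax":0,"ay":0,"az":0.1243,"claw":2},{"tx":0,"ty":0,"tz":0,"ax":0,"ay":0,"az":0.1243,"claw":2}])

```text
time_s: 9.67
tcp_pos: [0.4378, 0.22, 0.1329]
ee_rot: [[-0.745, -0.667, -0.002], [-0.667, 0.745, -0.001], [0.002, 0.001, -1.0]]
wrist_force: [0.1, -0.9, -3.0]
gripper_width: 0.339
gripper_force: 30.0
```

Call:
drive_tool(rows=[{"tx":0,"ty":0,"tz":0,"ax":0,"ay":0,"az":0.1243,"claw":2},{"tx":0,"ty":0,"tz":0,"ax":0,"ay":0,"az":0.1243,"claw":2},{"tx":0,"ty":0,"tz":0,"ax":0,"ay":0,"az":0.1243,"claw":2},{"tx":0,"ty":0,"tz":0,"ax":0,"ay":0,"az":0.1243,"claw":2},{"tx":0,"ty":0,"tz":0,"ax":0,"ay":0,"az":0.1243,"claw":2},{"tx":0,"ty":0,"tz":0,"ax":0,"ay":0,"az":0.1243,"claw":2},{"tx":-1.42,"ty":-3.83,"tz":0,"ax":0,"ay":0,"az":0,"claw":2},{"tx":-1.42,"ty":-3.83,"tz":0,"ax":0,"ay":0,"az":0,"claw":2},{"tx":-1.42,"ty":-3.83,"tz":0,"ax":0,"ay":0,"az":0,"claw":2},{"tx":-1.42,"ty":-3.83,"tz":0,"ax":0,"ay":0,"az":0,"claw":2}])

```text
time_s: 10.5
tcp_pos: [0.4935, 0.0655, 0.133]
ee_rot: [[-1.0, 0.008, -0.002], [0.008, 1.0, -0.0], [0.002, -0.0, -1.0]]
wrist_force: [1.4, 0.3, -2.9]
gripper_width: 0.343
gripper_force: 30.0
```

Call:
drive_tool(rows=[{"tx":-1.42,"ty":-3.83,"tz":0,"ax":0,"ay":0,"az":0,"claw":2},{"tx":-1.42,"ty":-3.83,"tz":0,"ax":0,"ay":0,"az":0,"claw":2},{"tx":-1.42,"ty":-3.83,"tz":0,"ax":0,"ay":0,"az":0,"claw":2},{"tx":-1.42,"ty":-3.83,"tz":0,"ax":0,"ay":0,"az":0,"claw":2},{"tx":-1.42,"ty":-3.83,"tz":0,"ax":0,"ay":0,"az":0,"claw":2},{"tx":-1.42,"ty":-3.83,"tz":0,"ax":0,"ay":0,"az":0,"claw":2},{"tx":-1.42,"ty":-3.83,"tz":0,"ax":0,"ay":0,"az":0,"claw":2},{"tx":0,"ty":0,"tz":0,"ax":0,"ay":0,"az":0,"claw":2},{"tx":0,"ty":0,"tz":0,"ax":0,"ay":0,"az":0,"claw":2}])

```text
time_s: 11.25
tcp_pos: [0.5904, -0.2037, 0.1317]
ee_rot: [[-1.0, 0.013, -0.003], [0.013, 1.0, 0.001], [0.003, 0.001, -1.0]]
wrist_force: [-0.3, -0.5, -3.1]
gripper_width: 0.345
gripper_force: 30.0
```

Call:
drive_tool(rows=[{"tx":0,"ty":0,"tz":3,"ax":0,"ay":0,"az":0,"claw":2},{"tx":0,"ty":0,"tz":3,"ax":0,"ay":0,"az":0,"claw":2},{"tx":0,"ty":0,"tz":2,"ax":0,"ay":0,"az":0,"claw":2},{"tx":0,"ty":0,"tz":0.8,"ax":0,"ay":0,"az":0,"claw":2},{"tx":0,"ty":0,"tz":0.3,"ax":0,"ay":0,"az":0,"claw":2},{"tx":0,"ty":0,"tz":0,"ax":0,"ay":0,"az":0,"claw":2}])

```text
time_s: 11.75
tcp_pos: [0.5914, -0.2011, 0.0424]
ee_rot: [[-1.0, 0.007, -0.001], [0.007, 1.0, -0.0], [0.001, -0.0, -1.0]]
wrist_force: [-0.1, 0.1, -2.5]
gripper_width: 0.341
gripper_force: 30.0
```

Call:
drive_tool(rows=[{"tx":-0.3,"ty":0,"tz":0,"ax":0,"ay":0,"az":0,"claw":2},{"tx":-0.3,"ty":0,"tz":0,"ax":0,"ay":0,"az":0,"claw":2},{"tx":-0.2,"ty":0,"tz":0,"ax":0,"ay":0,"az":0,"claw":2},{"tx":0,"ty":0,"tz":0,"ax":0,"ay":0,"az":0,"claw":2}])

```text
time_s: 12.08
tcp_pos: [0.6009, -0.202, 0.0437]
ee_rot: [[-1.0, 0.008, 0.003], [0.008, 1.0, -0.0], [-0.003, -0.0, -1.0]]
wrist_force: [0.5, -0.1, -3.6]
gripper_width: 0.338
gripper_force: 30.0
```

Call:
drive_tool(rows=[{"tx":0.3,"ty":0,"tz":0.3,"ax":0,"ay":0,"az":0,"claw":2},{"tx":0,"ty":0,"tz":0.15,"ax":0,"ay":0,"az":0,"claw":2},{"tx":0,"ty":0,"tz":0,"ax":0,"ay":0,"az":0,"claw":2}])

```text
time_s: 12.33
tcp_pos: [0.5964, -0.2018, 0.0391]
ee_rot: [[-1.0, 0.008, 0.0], [0.008, 1.0, -0.0], [-0.0, -0.0, -1.0]]
wrist_force: [-2.8, 2.4, 3.8]
gripper_width: 0.339
gripper_force: 30.0
```

Call:
drive_tool(rows=[{"tx":-0.3,"ty":0,"tz":0,"ax":0,"ay":0,"az":0,"claw":2},{"tx":-0.2,"ty":0,"tz":0,"ax":0,"ay":0,"az":0,"claw":2},{"tx":-0.2,"ty":0,"tz":0,"ax":0,"ay":0,"az":0,"claw":2},{"tx":0,"ty":0,"tz":0,"ax":0,"ay":0,"az":0,"claw":2}])

```text
time_s: 12.67
tcp_pos: [0.6019, -0.2023, 0.0391]
ee_rot: [[-1.0, 0.008, -0.004], [0.008, 1.0, -0.0], [0.004, -0.0, -1.0]]
wrist_force: [-5.8, 0.4, 6.8]
gripper_width: 0.34
gripper_force: 30.0
```

Call:
drive_tool(rows=[{"tx":-0.2,"ty":0,"tz":0,"ax":0,"ay":0,"az":0,"claw":2},{"tx":-0.1,"ty":0,"tz":0,"ax":0,"ay":0,"az":0,"claw":2},{"tx":0,"ty":0,"tz":0,"ax":0,"ay":0,"az":0,"claw":2}])

```text
time_s: 12.92
tcp_pos: [0.6019, -0.2023, 0.0391]
ee_rot: [[-1.0, 0.009, -0.01], [0.009, 1.0, 0.0], [0.01, 0.0, -1.0]]
wrist_force: [-11.0, 1.2, 10.5]
gripper_width: 0.343
gripper_force: 30.0
```

Call:
drive_tool(rows=[{"tx":0,"ty":0,"tz":0,"ax":0,"ay":0,"az":0,"claw":4},{"tx":0,"ty":0,"tz":0,"ax":0,"ay":0,"az":0,"claw":4},{"tx":0,"ty":0,"tz":0,"ax":0,"ay":0,"az":0,"claw":4},{"tx":0.2,"ty":0,"tz":-2,"ax":0,"ay":0,"az":0,"claw":4},{"tx":0,"ty":0,"tz":-2.5,"ax":0,"ay":0,"az":0,"claw":4},{"tx":0,"ty":-2.2,"tz":0,"ax":0,"ay":0,"az":0,"claw":0},{"tx":0,"ty":-2.2,"tz":0,"ax":0,"ay":0,"az":0,"claw":0},{"tx":0,"ty":0,"tz":0,"ax":0,"ay":0,"az":0,"claw":0},{"tx":0,"ty":0,"tz":0,"ax":0,"ay":0,"az":0,"claw":0},{"tx":0,"ty":0,"tz":0,"ax":0,"ay":0,"az":0,"claw":0}])

```text
time_s: 13.75
tcp_pos: [0.6042, -0.2458, 0.0826]
ee_rot: [[-1.0, 0.009, -0.0], [0.009, 1.0, 0.0], [0.0, 0.0, -1.0]]
wrist_force: [-0.6, 0.3, 0.5]
gripper_width: 0.165
gripper_force: 0.0
```

Call:
drive_tool(rows=[{"tx":0,"ty":0,"tz":0,"ax":0,"ay":0,"az":0,"claw":0},{"tx":0,"ty":0,"tz":0,"ax":0,"ay":0,"az":0,"claw":0}])

```text
time_s: 13.92
tcp_pos: [0.6043, -0.2452, 0.0828]
ee_rot: [[-1.0, 0.007, -0.0], [0.007, 1.0, 0.0], [0.0, 0.0, -1.0]]
wrist_force: [-0.8, 0.6, -0.1]
gripper_width: 0.044
gripper_force: 0.0
```

Call:
drive_tool(rows=[{"tx":0.3,"ty":0,"tz":2.5,"ax":0,"ay":0,"az":0,"claw":0},{"tx":0,"ty":0,"tz":2,"ax":0,"ay":0,"az":0,"claw":0},{"tx":0,"ty":0.8,"tz":0,"ax":0,"ay":0,"az":0,"claw":0},{"tx":0,"ty":0.5,"tz":0,"ax":0,"ay":0,"az":0,"claw":0},{"tx":0,"ty":0.5,"tz":0,"ax":0,"ay":0,"az":0,"claw":0},{"tx":0,"ty":0.5,"tz":0,"ax":0,"ay":0,"az":0,"claw":0},{"tx":0,"ty":0.5,"tz":0,"ax":0,"ay":0,"az":0,"claw":0},{"tx":0,"ty":0.5,"tz":0,"ax":0,"ay":0,"az":0,"claw":0},{"tx":0,"ty":0.4,"tz":0,"ax":0,"ay":0,"az":0,"claw":0},{"tx":0,"ty":0,"tz":0,"ax":0,"ay":0,"az":0,"claw":0}])

```text
time_s: 14.75
tcp_pos: [0.602, -0.2081, 0.0388]
ee_rot: [[-1.0, 0.008, 0.001], [0.008, 1.0, 0.0], [-0.001, 0.0, -1.0]]
wrist_force: [0.3, 0.7, -0.8]
gripper_width: 0.005
gripper_force: 0.0
```

Call:
drive_tool(rows=[{"tx":0,"ty":0.3,"tz":0,"ax":0,"ay":0,"az":0,"claw":0},{"tx":0,"ty":0.2,"tz":0,"ax":0,"ay":0,"az":0,"claw":0},{"tx":0,"ty":0,"tz":0,"ax":0,"ay":0,"az":0,"claw":0}])

```text
time_s: 15.0
tcp_pos: [0.6016, -0.2037, 0.0382]
ee_rot: [[-1.0, 0.008, 0.0], [0.008, 1.0, 0.0], [-0.0, 0.0, -1.0]]
wrist_force: [-0.5, -1.2, 0.5]
gripper_width: 0.007
gripper_force: 0.5
```

Run:
```python
from h import *
im,d,cam,s=shot("top"); np.savez("t2.npz",im=im,d=d)
im2,_,_,_=shot("scene")
a=cv2.resize(im[150:300,370:490],None,fx=3,fy=3); b=cv2.resize(im2[80:230,150:310],None,fx=2.8,fy=3)
cv2.imwrite("pics/p2.png",np.hstack([a,b[:450]])[...,::-1][:, :800])
```

```text
(no output)
```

View pics/p2.png

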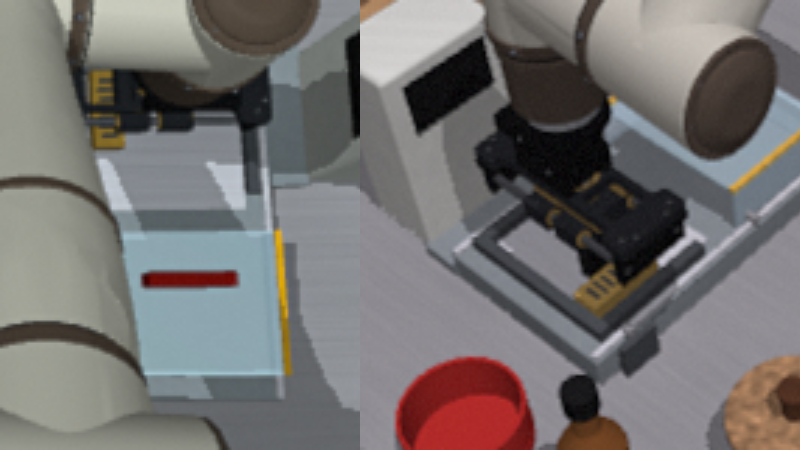

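The die is on the bed close to the left corner: crop (105,110) in the top view, (610,290) in the scene view. I'll keep pushing until the stop resists.

Call:
drive_tool(rows=[{"tx":0,"ty":0.2,"tz":0,"ax":0,"ay":0,"az":0,"claw":0},{"tx":0,"ty":0.2,"tz":0,"ax":0,"ay":0,"az":0,"claw":0},{"tx":0,"ty":0,"tz":0,"ax":0,"ay":0,"az":0,"claw":0}])

```text
time_s: 15.35
tcp_pos: [0.6013, -0.1996, 0.0378]
ee_rot: [[-1.0, 0.008, -0.001], [0.008, 1.0, 0.0], [0.001, 0.0, -1.0]]
wrist_force: [-0.7, -1.9, 0.5]
gripper_width: 0.006
gripper_force: 0.5
```

Call:
drive_tool(rows=[{"tx":0,"ty":0.2,"tz":0,"ax":0,"ay":0,"az":0,"claw":0},{"tx":0,"ty":0.2,"tz":0,"ax":0,"ay":0,"az":0,"claw":0},{"tx":0,"ty":0,"tz":0,"ax":0,"ay":0,"az":0,"claw":0}])

```text
time_s: 15.6
tcp_pos: [0.6013, -0.1993, 0.0385]
ee_rot: [[-1.0, 0.008, -0.0], [0.008, 1.0, -0.004], [0.0, -0.004, -1.0]]
wrist_force: [-0.7, -14.4, -1.2]
gripper_width: 0.006
gripper_force: 7.1
```

Call:
drive_tool(rows=[{"tx":0,"ty":-1.2,"tz":0,"ax":0,"ay":0,"az":0,"claw":0},{"tx":0,"ty":0,"tz":-3,"ax":0,"ay":0,"az":0,"claw":0},{"tx":3.1,"ty":0,"tz":-1.5,"ax":0,"ay":0,"az":0,"claw":0},{"tx":3.1,"ty":1.6,"tz":0,"ax":0,"ay":0,"az":0,"claw":0},{"tx":0,"ty":1.6,"tz":0,"ax":0,"ay":0,"az":0,"claw":0},{"tx":0,"ty":0,"tz":2.5,"ax":0,"ay":0,"az":0,"claw":0},{"tx":0,"ty":0,"tz":2,"ax":0,"ay":0,"az":0,"claw":0},{"tx":0,"ty":0,"tz":0,"ax":0,"ay":0,"az":0,"claw":0}])

```text
time_s: 16.27
tcp_pos: [0.5365, -0.1744, 0.0346]
ee_rot: [[-1.0, 0.009, -0.008], [0.009, 1.0, 0.002], [0.008, 0.002, -1.0]]
wrist_force: [-0.2, -0.2, 0.4]
gripper_width: 0.004
gripper_force: 0.0
```

Call:
drive_tool(rows=[{"tx":-0.5,"ty":0,"tz":0,"ax":0,"ay":0,"az":0,"claw":0},{"tx":-0.3,"ty":0,"tz":0,"ax":0,"ay":0,"az":0,"claw":0},{"tx":-0.2,"ty":0,"tz":0,"ax":0,"ay":0,"az":0,"claw":0},{"tx":0,"ty":0,"tz":0,"ax":0,"ay":0,"az":0,"claw":0}])

```text
time_s: 16.6
tcp_pos: [0.5512, -0.1756, 0.0391]
ee_rot: [[-1.0, 0.008, 0.002], [0.008, 1.0, -0.0], [-0.002, -0.0, -1.0]]
wrist_force: [0.5, 0.1, 1.5]
gripper_width: 0.004
gripper_force: 0.0
```

Call:
drive_tool(rows=[{"tx":-0.2,"ty":0,"tz":0,"ax":0,"ay":0,"az":0,"claw":0},{"tx":-0.2,"ty":0,"tz":0,"ax":0,"ay":0,"az":0,"claw":0},{"tx":0,"ty":0,"tz":0,"ax":0,"ay":0,"az":0,"claw":0}])

```text
time_s: 16.85
tcp_pos: [0.5519, -0.1756, 0.0381]
ee_rot: [[-1.0, 0.009, -0.004], [0.009, 1.0, 0.0], [0.004, 0.0, -1.0]]
wrist_force: [-4.4, 0.3, 3.5]
gripper_width: 0.005
gripper_force: 2.4
```

Call:
drive_tool(rows=[{"tx":-0.2,"ty":0,"tz":0,"ax":0,"ay":0,"az":0,"claw":0},{"tx":0,"ty":0,"tz":0,"ax":0,"ay":0,"az":0,"claw":0},{"tx":1,"ty":0,"tz":0,"ax":0,"ay":0,"az":0,"claw":0},{"tx":0.5,"ty":0,"tz":-3,"ax":0,"ay":0,"az":0,"claw":0},{"tx":0,"ty":0,"tz":-3.5,"ax":0,"ay":0,"az":0,"claw":6},{"tx":0,"ty":0,"tz":-3,"ax":0,"ay":0,"az":0,"claw":6},{"tx":1,"ty":4,"tz":0,"ax":0,"ay":0,"az":0,"claw":6},{"tx":1,"ty":4,"tz":0,"ax":0,"ay":0,"az":0,"claw":6},{"tx":1,"ty":4,"tz":0,"ax":0,"ay":0,"az":0,"claw":6},{"tx":1,"ty":4,"tz":0,"ax":0,"ay":0,"az":0,"claw":6}])

```text
time_s: 17.68
tcp_pos: [0.5023, -0.0135, 0.1337]
ee_rot: [[-1.0, 0.01, 0.004], [0.01, 1.0, 0.001], [-0.004, 0.001, -1.0]]
wrist_force: [1.3, 0.6, -0.5]
gripper_width: 0.379
gripper_force: 0.0
```

Run:
```python
from h import *
s=sense(); print(s["tcp_pos"],s["time_s"])
im,d,cam,s=shot("top"); np.savez("t3.npz",im=im,d=d); P=cloud(d,cam)
cv2.imwrite("pics/p3.png",cv2.resize(im[150:300,180:480],None,fx=2.6,fy=2.6)[...,::-1])
for n,(u,v) in dict(A=(264,182),B=(328,183),D=(330,239)).items():
    m=np.zeros(d.shape,bool); m[v-34:v+34,u-34:u+34]=1; q=P[m&(abs(P[...,2]-.06)<.006)]
    if len(q): print(n,cv2.minEnclosingCircle(q[:,:2].astype(np.float32)))
```

```text
[ 0.50233176 -0.01352032  0.13370228] 17.6833
A ((0.6395034193992615, 0.2578902542591095), 0.08928229659795761)
B ((0.6164934635162354, 0.04875984042882919), 0.05723758414387703)
D ((0.45003417134284973, 0.0428466796875), 0.057467687875032425)
```

View pics/p3.png

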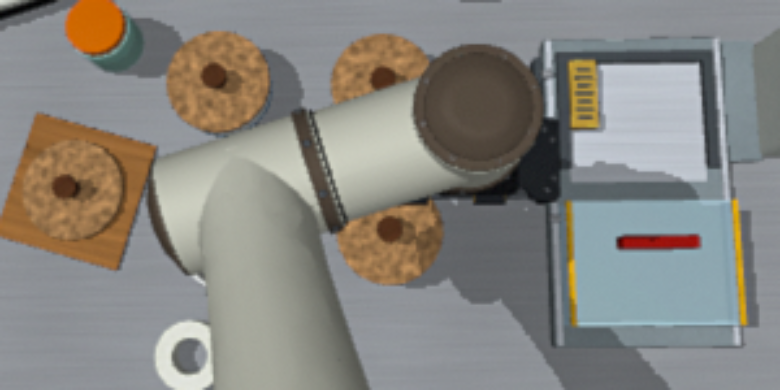

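The top view shows the die in the left corner at crop (583,93), lid C on the board at (75,188), and lids A, B and D still seated. Next is lid D.

Call:
drive_tool(rows=[{"tx":2.6,"ty":2.85,"tz":0,"ax":0,"ay":0,"az":0,"claw":6},{"tx":2.6,"ty":2.85,"tz":0,"ax":0,"ay":0,"az":0,"claw":6},{"tx":0,"ty":0,"tz":0,"ax":0,"ay":0,"az":0,"claw":6},{"tx":0,"ty":0,"tz":0,"ax":0,"ay":0,"az":0,"claw":6}])

```text
time_s: 18.07
tcp_pos: [0.4504, 0.044, 0.1337]
ee_rot: [[-1.0, 0.004, 0.003], [0.004, 1.0, 0.001], [-0.003, 0.001, -1.0]]
wrist_force: [0.3, -0.3, 0.5]
gripper_width: 0.665
gripper_force: 0.0
```

Call:
drive_tool(rows=[{"tx":0,"ty":0,"tz":2.5,"ax":0,"ay":0,"az":0,"claw":6},{"tx":0,"ty":0,"tz":2.5,"ax":0,"ay":0,"az":0,"claw":6},{"tx":0,"ty":0,"tz":1.8,"ax":0,"ay":0,"az":0,"claw":6},{"tx":0,"ty":0,"tz":0,"ax":0,"ay":0,"az":0,"claw":1},{"tx":0,"ty":0,"tz":0,"ax":0,"ay":0,"az":0,"claw":1},{"tx":0,"ty":0,"tz":0,"ax":0,"ay":0,"az":0,"claw":1},{"tx":0,"ty":0,"tz":0,"ax":0,"ay":0,"az":0,"claw":1},{"tx":0,"ty":0,"tz":0,"ax":0,"ay":0,"az":0,"claw":1},{"tx":0,"ty":0,"tz":0,"ax":0,"ay":0,"az":0,"claw":1},{"tx":0,"ty":0,"tz":0,"ax":0,"ay":0,"az":0,"claw":1}])

```text
time_s: 18.9
tcp_pos: [0.451, 0.0426, 0.0657]
ee_rot: [[-1.0, 0.008, 0.002], [0.008, 1.0, 0.001], [-0.002, 0.001, -1.0]]
wrist_force: [-0.7, 0.1, 3.5]
gripper_width: 0.245
gripper_force: 23.9
```

Call:
drive_tool(rows=[{"tx":0,"ty":0,"tz":0,"ax":0,"ay":0,"az":0,"claw":1},{"tx":0,"ty":0,"tz":0,"ax":0,"ay":0,"az":0,"claw":1},{"tx":0,"ty":0,"tz":0,"ax":0,"ay":0,"az":0,"claw":1}])

```text
time_s: 19.15
tcp_pos: [0.451, 0.0426, 0.0657]
ee_rot: [[-1.0, 0.008, 0.001], [0.008, 1.0, 0.0], [-0.001, 0.0, -1.0]]
wrist_force: [-1.5, 0.3, 5.7]
gripper_width: 0.241
gripper_force: 30.0
```

Call:
drive_tool(rows=[{"tx":0,"ty":0,"tz":-2,"ax":0,"ay":0,"az":0,"claw":1},{"tx":0,"ty":0,"tz":-3,"ax":0,"ay":0,"az":0,"claw":1},{"tx":0,"ty":0,"tz":-3,"ax":0,"ay":0,"az":0,"claw":1},{"tx":0,"ty":4,"tz":0,"ax":0,"ay":0,"az":0,"claw":1},{"tx":0,"ty":4,"tz":0,"ax":0,"ay":0,"az":0,"claw":1},{"tx":0,"ty":4,"tz":0,"ax":0,"ay":0,"az":0,"claw":1},{"tx":0,"ty":4,"tz":0,"ax":0,"ay":0,"az":0,"claw":1},{"tx":0,"ty":4,"tz":0,"ax":0,"ay":0,"az":0,"claw":1},{"tx":0,"ty":4,"tz":0,"ax":0,"ay":0,"az":0,"claw":1},{"tx":0,"ty":4,"tz":0,"ax":0,"ay":0,"az":0,"claw":1}])

```text
time_s: 19.98
tcp_pos: [0.452, 0.3239, 0.1443]
ee_rot: [[-1.0, 0.008, -0.001], [0.008, 1.0, -0.001], [0.001, -0.001, -1.0]]
wrist_force: [1.2, -0.2, -0.6]
gripper_width: 0.244
gripper_force: 30.0
```

Call:
drive_tool(rows=[{"tx":0,"ty":3.8,"tz":0,"ax":0,"ay":0,"az":0,"claw":1},{"tx":0,"ty":0,"tz":0,"ax":0,"ay":0,"az":0,"claw":1},{"tx":0,"ty":0,"tz":0,"ax":0,"ay":0,"az":0,"claw":1}])

```text
time_s: 20.23
tcp_pos: [0.4523, 0.3619, 0.1435]
ee_rot: [[-1.0, 0.006, -0.002], [0.006, 1.0, -0.002], [0.002, -0.002, -1.0]]
wrist_force: [-0.2, -0.1, -1.3]
gripper_width: 0.247
gripper_force: 30.0
```

```bash
cat >> h.py <<'E'
def rim(P,c,r=.08):
    m=(np.hypot(P[...,0]-c[0],P[...,1]-c[1])<r)&(abs(P[...,2]-.05)<.006); q=P[m]
    return cv2.minEnclosingCircle(q[:,:2].astype(np.float32)),len(q)
def disc(P,c,zt=.06,r=.075):
    m=(np.hypot(P[...,0]-c[0],P[...,1]-c[1])<r)&(abs(P[...,2]-zt)<.006); q=P[m]
    return cv2.minEnclosingCircle(q[:,:2].astype(np.float32)),len(q)
E
python3 - <<'E'
from h import *
s=sense(); print(s["tcp_pos"],s["time_s"])
im,d,cam,s=shot("top"); np.savez("t4.npz",im=im,d=d); P=cloud(d,cam)
cv2.imwrite("pics/p4.png",cv2.resize(im[150:300,180:480],None,fx=2.6,fy=2.6)[...,::-1])
print("C",rim(P,(.4455,.219)),"D",rim(P,(.451,.043))); print("A",disc(P,(.621,.231)),"B",disc(P,(.6135,.0477)))
print("die",die_top(im,(180+583/2.6,150+93/2.6),cam,.05))
E
```

```text
[0.45234048 0.361897   0.14353462] 20.2333
C (((0.44258296489715576, 0.21828661859035492), 0.05412944033741951), 182) D (((0.45103919506073, 0.04737403988838196), 0.05392363667488098), 173)
A (((0.6213352680206299, 0.23144806921482086), 0.05847446247935295), 1140) B (((0.6137983798980713, 0.04787802696228027), 0.058226414024829865), 1158)
die (((600.8011474609375, -173.6410675048828), (30.295507431030273, 74.048828125), 89.51954650878906), array([ 0.60000098, -0.17360638]), 276)
```

View pics/p4.png

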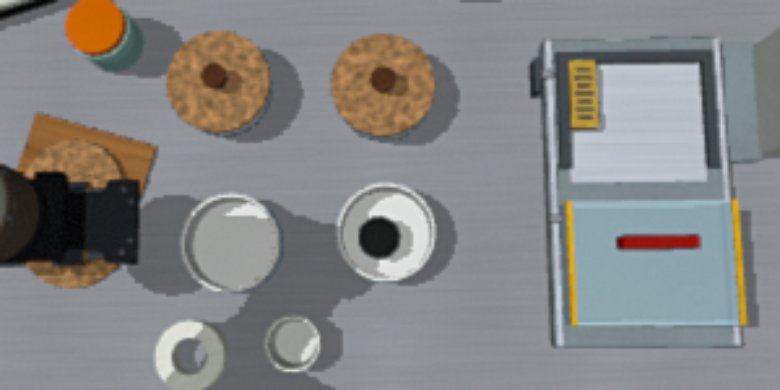

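The top view shows tub C empty at crop (231,243) and the bung in tub D at (378,237). The die reads (0.600, -0.174), which matches the left corner. I'll lay the held lid on C.

Call:
drive_tool(rows=[{"tx":0.22,"ty":-3.58,"tz":0,"ax":0,"ay":0,"az":0,"claw":1},{"tx":0.22,"ty":-3.58,"tz":0,"ax":0,"ay":0,"az":0,"claw":1},{"tx":0.22,"ty":-3.58,"tz":0,"ax":0,"ay":0,"az":0,"claw":1},{"tx":0.22,"ty":-3.58,"tz":0,"ax":0,"ay":0,"az":0,"claw":1},{"tx":0,"ty":0,"tz":2.5,"ax":0,"ay":0,"az":0,"claw":1},{"tx":0,"ty":0,"tz":2.5,"ax":0,"ay":0,"az":0,"claw":1},{"tx":0,"ty":0,"tz":1.5,"ax":0,"ay":0,"az":0,"claw":1},{"tx":0,"ty":0,"tz":0.6,"ax":0,"ay":0,"az":0,"claw":1},{"tx":0,"ty":0,"tz":0.4,"ax":0,"ay":0,"az":0,"claw":1},{"tx":0,"ty":0,"tz":0,"ax":0,"ay":0,"az":0,"claw":1}])

```text
time_s: 21.12
tcp_pos: [0.4431, 0.2165, 0.0698]
ee_rot: [[-1.0, 0.009, -0.001], [0.009, 1.0, -0.001], [0.001, -0.001, -1.0]]
wrist_force: [-0.3, 0.5, -1.6]
gripper_width: 0.243
gripper_force: 30.0
```

Call:
drive_tool(rows=[{"tx":0,"ty":0.2,"tz":0.2,"ax":0,"ay":0,"az":0,"claw":1},{"tx":0,"ty":0,"tz":0.2,"ax":0,"ay":0,"az":0,"claw":1},{"tx":0,"ty":0,"tz":0,"ax":0,"ay":0,"az":0,"claw":1},{"tx":0,"ty":0,"tz":0,"ax":0,"ay":0,"az":0,"claw":6},{"tx":0,"ty":0,"tz":0,"ax":0,"ay":0,"az":0,"claw":6},{"tx":0,"ty":0,"tz":0,"ax":0,"ay":0,"az":0,"claw":6},{"tx":0,"ty":0,"tz":0,"ax":0,"ay":0,"az":0,"claw":6},{"tx":0,"ty":0,"tz":0,"ax":0,"ay":0,"az":0,"claw":6},{"tx":0,"ty":0,"tz":-3,"ax":0,"ay":0,"az":0,"claw":6},{"tx":0,"ty":0,"tz":-3.5,"ax":0,"ay":0,"az":0,"claw":6}])

```text
time_s: 21.95
tcp_pos: [0.4417, 0.2178, 0.1295]
ee_rot: [[-1.0, 0.009, -0.005], [0.009, 1.0, -0.005], [0.005, -0.005, -1.0]]
wrist_force: [0.7, 1.2, -0.5]
gripper_width: 0.654
gripper_force: 0.0
```

Call:
drive_tool(rows=[{"tx":-3.56,"ty":0.26,"tz":0,"ax":0,"ay":0,"az":0,"claw":6},{"tx":-3.56,"ty":0.26,"tz":0,"ax":0,"ay":0,"az":0,"claw":6},{"tx":-3.56,"ty":0.26,"tz":0,"ax":0,"ay":0,"az":0,"claw":6},{"tx":-3.56,"ty":0.26,"tz":0,"ax":0,"ay":0,"az":0,"claw":6},{"tx":-3.56,"ty":0.26,"tz":0,"ax":0,"ay":0,"az":0,"claw":6},{"tx":0,"ty":0,"tz":0,"ax":0,"ay":0,"az":0,"claw":6},{"tx":0,"ty":0,"tz":0,"ax":0,"ay":0,"az":0,"claw":6}])

```text
time_s: 22.53
tcp_pos: [0.6222, 0.2302, 0.1295]
ee_rot: [[-1.0, 0.01, -0.002], [0.01, 1.0, -0.001], [0.002, -0.001, -1.0]]
wrist_force: [-1.0, -0.3, -0.2]
gripper_width: 0.688
gripper_force: 0.0
```

Call:
drive_tool(rows=[{"tx":0,"ty":0.1,"tz":2.5,"ax":0,"ay":0,"az":0,"claw":6},{"tx":0,"ty":0,"tz":2.5,"ax":0,"ay":0,"az":0,"claw":6},{"tx":0,"ty":0,"tz":1.3,"ax":0,"ay":0,"az":0,"claw":6},{"tx":0,"ty":0,"tz":0,"ax":0,"ay":0,"az":0,"claw":1},{"tx":0,"ty":0,"tz":0,"ax":0,"ay":0,"az":0,"claw":1},{"tx":0,"ty":0,"tz":0,"ax":0,"ay":0,"az":0,"claw":1},{"tx":0,"ty":0,"tz":0,"ax":0,"ay":0,"az":0,"claw":1},{"tx":0,"ty":0,"tz":0,"ax":0,"ay":0,"az":0,"claw":1},{"tx":0,"ty":0,"tz":0,"ax":0,"ay":0,"az":0,"claw":1},{"tx":0,"ty":0,"tz":0,"ax":0,"ay":0,"az":0,"claw":1}])

```text
time_s: 23.37
tcp_pos: [0.6216, 0.2319, 0.0688]
ee_rot: [[-1.0, 0.008, 0.001], [0.008, 1.0, 0.001], [-0.001, 0.001, -1.0]]
wrist_force: [0.1, 0.6, 2.2]
gripper_width: 0.243
gripper_force: 21.0
```

Call:
drive_tool(rows=[{"tx":0,"ty":0,"tz":0,"ax":0,"ay":0,"az":0,"claw":1},{"tx":0,"ty":0,"tz":0,"ax":0,"ay":0,"az":0,"claw":1},{"tx":0,"ty":0,"tz":0,"ax":0,"ay":0,"az":0,"claw":1}])

```text
time_s: 23.62
tcp_pos: [0.6216, 0.2319, 0.0688]
ee_rot: [[-1.0, 0.008, 0.001], [0.008, 1.0, 0.0], [-0.001, 0.0, -1.0]]
wrist_force: [-2.4, -0.1, 4.1]
gripper_width: 0.245
gripper_force: 30.0
```

Call:
drive_tool(rows=[{"tx":0,"ty":0,"tz":-2,"ax":0,"ay":0,"az":0,"claw":1},{"tx":0,"ty":0,"tz":-3,"ax":0,"ay":0,"az":0,"claw":1},{"tx":0,"ty":0,"tz":-3,"ax":0,"ay":0,"az":0,"claw":1},{"tx":2.44,"ty":-2.66,"tz":0,"ax":0,"ay":0,"az":0,"claw":1},{"tx":2.44,"ty":-2.66,"tz":0,"ax":0,"ay":0,"az":0,"claw":1},{"tx":2.44,"ty":-2.66,"tz":0,"ax":0,"ay":0,"az":0,"claw":1},{"tx":2.44,"ty":-2.66,"tz":0,"ax":0,"ay":0,"az":0,"claw":1},{"tx":2.44,"ty":-2.66,"tz":0,"ax":0,"ay":0,"az":0,"claw":1},{"tx":2.44,"ty":-2.66,"tz":0,"ax":0,"ay":0,"az":0,"claw":1},{"tx":2.44,"ty":-2.66,"tz":0,"ax":0,"ay":0,"az":0,"claw":1}])

```text
time_s: 24.45
tcp_pos: [0.4472, 0.0456, 0.1474]
ee_rot: [[-1.0, 0.008, -0.001], [0.008, 1.0, -0.0], [0.001, -0.0, -1.0]]
wrist_force: [0.2, -0.5, -0.5]
gripper_width: 0.239
gripper_force: 30.0
```

Call:
drive_tool(rows=[{"tx":0,"ty":0,"tz":0,"ax":0,"ay":0,"az":0,"claw":1},{"tx":0,"ty":0,"tz":0,"ax":0,"ay":0,"az":0,"claw":1}])

```text
time_s: 24.62
tcp_pos: [0.4476, 0.0457, 0.148]
ee_rot: [[-1.0, 0.01, -0.0], [0.01, 1.0, 0.0], [0.0, 0.0, -1.0]]
wrist_force: [0.9, 1.1, -1.9]
gripper_width: 0.243
gripper_force: 30.0
```

Run:
```python
from h import *
im,d,cam,s=shot("top"); np.savez("t5.npz",im=im,d=d); P=cloud(d,cam)
cv2.imwrite("pics/p5.png",cv2.resize(im[150:300,180:480],None,fx=2.6,fy=2.6)[...,::-1])
print("A",rim(P,(.621,.231)))
```

```text
A (((0.6212287545204163, 0.23205697536468506), 0.05472420156002045), 179)
```

View pics/p5.png

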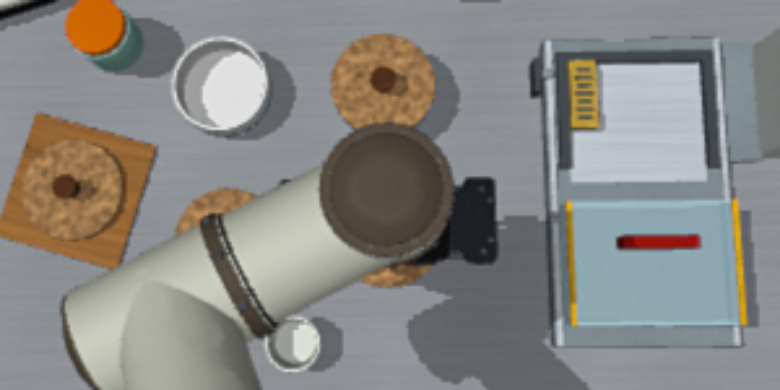

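The top view shows tub A empty at crop (221,86), leaving only B (383,85). I'll lay the held lid on D, then go to B.

Call:
drive_tool(rows=[{"tx":-0.3,"ty":0.05,"tz":2.5,"ax":0,"ay":0,"az":0,"claw":1},{"tx":0,"ty":0,"tz":2.5,"ax":0,"ay":0,"az":0,"claw":1},{"tx":0,"ty":0,"tz":1.8,"ax":0,"ay":0,"az":0,"claw":1},{"tx":0,"ty":0,"tz":0.6,"ax":0,"ay":0,"az":0,"claw":1},{"tx":0,"ty":0,"tz":0.3,"ax":0,"ay":0,"az":0,"claw":1},{"tx":0,"ty":0,"tz":0.1,"ax":0,"ay":0,"az":0,"claw":1},{"tx":0,"ty":0,"tz":0,"ax":0,"ay":0,"az":0,"claw":1}])

```text
time_s: 25.25
tcp_pos: [0.453, 0.048, 0.0706]
ee_rot: [[-1.0, 0.008, 0.001], [0.008, 1.0, 0.0], [-0.001, 0.0, -1.0]]
wrist_force: [0.5, 0.0, -1.4]
gripper_width: 0.244
gripper_force: 30.0
```

Call:
drive_tool(rows=[{"tx":0.15,"ty":-0.1,"tz":0.2,"ax":0,"ay":0,"az":0,"claw":1},{"tx":0,"ty":0,"tz":0.1,"ax":0,"ay":0,"az":0,"claw":1},{"tx":0,"ty":0,"tz":0,"ax":0,"ay":0,"az":0,"claw":6},{"tx":0,"ty":0,"tz":0,"ax":0,"ay":0,"az":0,"claw":6},{"tx":0,"ty":0,"tz":0,"ax":0,"ay":0,"az":0,"claw":6},{"tx":0,"ty":0,"tz":0,"ax":0,"ay":0,"az":0,"claw":6},{"tx":0,"ty":0,"tz":0,"ax":0,"ay":0,"az":0,"claw":6},{"tx":0,"ty":0,"tz":-3,"ax":0,"ay":0,"az":0,"claw":6},{"tx":0,"ty":0,"tz":-3.5,"ax":0,"ay":0,"az":0,"claw":6}])

```text
time_s: 26.0
tcp_pos: [0.4485, 0.0456, 0.1306]
ee_rot: [[-1.0, 0.009, -0.007], [0.009, 1.0, -0.003], [0.007, -0.003, -1.0]]
wrist_force: [2.0, 1.3, 0.8]
gripper_width: 0.655
gripper_force: 0.0
```

Call:
drive_tool(rows=[{"tx":-4,"ty":0.02,"tz":0,"ax":0,"ay":0,"az":0,"claw":6},{"tx":-4,"ty":0.02,"tz":0,"ax":0,"ay":0,"az":0,"claw":6},{"tx":-4,"ty":0.02,"tz":0,"ax":0,"ay":0,"az":0,"claw":6},{"tx":-4,"ty":0.02,"tz":0,"ax":0,"ay":0,"az":0,"claw":6},{"tx":-0.1,"ty":0,"tz":0,"ax":0,"ay":0,"az":0,"claw":6},{"tx":0,"ty":0,"tz":0,"ax":0,"ay":0,"az":0,"claw":6},{"tx":0,"ty":0,"tz":0,"ax":0,"ay":0,"az":0,"claw":6}])

```text
time_s: 26.58
tcp_pos: [0.6105, 0.0456, 0.131]
ee_rot: [[-1.0, 0.009, -0.003], [0.009, 1.0, -0.0], [0.003, -0.0, -1.0]]
wrist_force: [-0.9, 0.0, -0.3]
gripper_width: 0.692
gripper_force: 0.0
```

Call:
drive_tool(rows=[{"tx":-0.3,"ty":0.2,"tz":2.5,"ax":0,"ay":0,"az":0,"claw":6},{"tx":0,"ty":0,"tz":2.5,"ax":0,"ay":0,"az":0,"claw":6},{"tx":0,"ty":0,"tz":1.3,"ax":0,"ay":0,"az":0,"claw":6},{"tx":0,"ty":0,"tz":0,"ax":0,"ay":0,"az":0,"claw":1},{"tx":0,"ty":0,"tz":0,"ax":0,"ay":0,"az":0,"claw":1},{"tx":0,"ty":0,"tz":0,"ax":0,"ay":0,"az":0,"claw":1},{"tx":0,"ty":0,"tz":0,"ax":0,"ay":0,"az":0,"claw":1},{"tx":0,"ty":0,"tz":0,"ax":0,"ay":0,"az":0,"claw":1},{"tx":0,"ty":0,"tz":0,"ax":0,"ay":0,"az":0,"claw":1},{"tx":0,"ty":0,"tz":0,"ax":0,"ay":0,"az":0,"claw":1}])

```text
time_s: 27.42
tcp_pos: [0.6148, 0.0479, 0.0698]
ee_rot: [[-1.0, 0.008, 0.001], [0.008, 1.0, 0.0], [-0.001, 0.0, -1.0]]
wrist_force: [-0.7, 1.0, 2.9]
gripper_width: 0.244
gripper_force: 20.1
```

Call:
drive_tool(rows=[{"tx":0,"ty":0,"tz":0,"ax":0,"ay":0,"az":0,"claw":1},{"tx":0,"ty":0,"tz":0,"ax":0,"ay":0,"az":0,"claw":1},{"tx":0,"ty":0,"tz":0,"ax":0,"ay":0,"az":0,"claw":1}])

```text
time_s: 27.67
tcp_pos: [0.6148, 0.048, 0.0698]
ee_rot: [[-1.0, 0.008, 0.001], [0.008, 1.0, 0.0], [-0.001, 0.0, -1.0]]
wrist_force: [-1.6, 0.7, 4.9]
gripper_width: 0.241
gripper_force: 30.0
```

Call:
drive_tool(rows=[{"tx":0,"ty":0,"tz":-2,"ax":0,"ay":0,"az":0,"claw":1},{"tx":0,"ty":0,"tz":-3,"ax":0,"ay":0,"az":0,"claw":1},{"tx":0,"ty":0,"tz":-2,"ax":0,"ay":0,"az":0,"claw":1},{"tx":-0.1,"ty":3.68,"tz":0,"ax":0,"ay":0,"az":0,"claw":1},{"tx":-0.1,"ty":3.68,"tz":0,"ax":0,"ay":0,"az":0,"claw":1},{"tx":-0.1,"ty":3.68,"tz":0,"ax":0,"ay":0,"az":0,"claw":1},{"tx":-0.1,"ty":3.68,"tz":0,"ax":0,"ay":0,"az":0,"claw":1},{"tx":-0.1,"ty":3.68,"tz":0,"ax":0,"ay":0,"az":0,"claw":1},{"tx":0,"ty":0,"tz":0,"ax":0,"ay":0,"az":0,"claw":1},{"tx":0,"ty":0,"tz":0,"ax":0,"ay":0,"az":0,"claw":1}])

```text
time_s: 28.5
tcp_pos: [0.6203, 0.2338, 0.1376]
ee_rot: [[-1.0, 0.005, -0.002], [0.005, 1.0, -0.001], [0.002, -0.001, -1.0]]
wrist_force: [-0.3, -0.6, -1.8]
gripper_width: 0.237
gripper_force: 30.0
```

Run:
```python
from h import *
im,d,cam,s=shot("top"); np.savez("t6.npz",im=im,d=d); P=cloud(d,cam)
cv2.imwrite("pics/p6.png",cv2.resize(im[150:300,180:480],None,fx=2.6,fy=2.6)[...,::-1])
print("B",rim(P,(.6135,.048)),"C",disc(P,(.443,.218)),"D",disc(P,(.451,.046)))
print("die",die_top(im,(328,183),cam,.026))
```

```text
B (((0.6112015247344971, 0.047194719314575195), 0.054378703236579895), 180) C (((0.44317975640296936, 0.21954408288002014), 0.057948075234889984), 1236) D (((0.4516870975494385, 0.047036681324243546), 0.05781933292746544), 1234)
die (((609.3165283203125, 49.46273422241211), (73.03195190429688, 29.148582458496094), 80.42845916748047), array([0.60939673, 0.04936081]), 241)
```

View pics/p6.png

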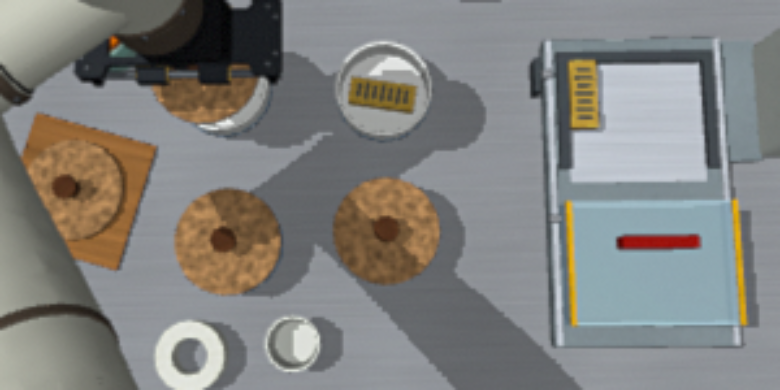

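The top view shows the second die in tub B at crop (383,94), long axis 80°, and lids C and D seated. I'll lay the held lid on A, then take that die.

Call:
drive_tool(rows=[{"tx":-0.1,"ty":-0.2,"tz":2.5,"ax":0,"ay":0,"az":0,"claw":1},{"tx":0,"ty":0,"tz":2.2,"ax":0,"ay":0,"az":0,"claw":1},{"tx":0,"ty":0,"tz":1.2,"ax":0,"ay":0,"az":0,"claw":1},{"tx":0,"ty":0,"tz":0.6,"ax":0,"ay":0,"az":0,"claw":1},{"tx":0,"ty":0,"tz":0.3,"ax":0,"ay":0,"az":0,"claw":1},{"tx":0,"ty":0,"tz":0,"ax":0,"ay":0,"az":0,"claw":1}])

```text
time_s: 29.05
tcp_pos: [0.6223, 0.2292, 0.071]
ee_rot: [[-1.0, 0.009, -0.0], [0.009, 1.0, -0.0], [0.0, -0.0, -1.0]]
wrist_force: [0.4, -0.3, -1.7]
gripper_width: 0.239
gripper_force: 30.0
```

Call:
drive_tool(rows=[{"tx":0,"ty":0.25,"tz":0.2,"ax":0,"ay":0,"az":0,"claw":1},{"tx":0,"ty":0,"tz":0,"ax":0,"ay":0,"az":0,"claw":1},{"tx":0,"ty":0,"tz":0,"ax":0,"ay":0,"az":0,"claw":5},{"tx":0,"ty":0,"tz":0,"ax":0,"ay":0,"az":0,"claw":5},{"tx":0,"ty":0,"tz":0,"ax":0,"ay":0,"az":0,"claw":5},{"tx":0,"ty":0,"tz":0,"ax":0,"ay":0,"az":0,"claw":5},{"tx":0,"ty":0,"tz":-3,"ax":0,"ay":0,"az":0,"claw":5},{"tx":0,"ty":0,"tz":-4,"ax":0,"ay":0,"az":0,"claw":4.4},{"tx":0.26,"ty":-3.65,"tz":0,"ax":0,"ay":0,"az":0,"claw":4.4},{"tx":0.26,"ty":-3.65,"tz":0,"ax":0,"ay":0,"az":0,"claw":4.4}])

```text
time_s: 29.88
tcp_pos: [0.6181, 0.161, 0.1425]
ee_rot: [[-1.0, 0.005, 0.007], [0.005, 1.0, 0.003], [-0.007, 0.003, -1.0]]
wrist_force: [0.6, -0.6, -1.8]
gripper_width: 0.51
gripper_force: 0.0
```

Call:
drive_tool(rows=[{"tx":0.26,"ty":-3.65,"tz":0,"ax":0,"ay":0,"az":0,"claw":4.4},{"tx":0.26,"ty":-3.65,"tz":0,"ax":0,"ay":0,"az":0,"claw":4.4},{"tx":0.26,"ty":-3.65,"tz":0,"ax":0,"ay":0,"az":0,"claw":4.4},{"tx":0,"ty":0,"tz":0,"ax":0,"ay":0,"az":-0.1177,"claw":4.4},{"tx":0,"ty":0,"tz":0,"ax":0,"ay":0,"az":-0.1177,"claw":4.4},{"tx":0,"ty":0,"tz":0,"ax":0,"ay":0,"az":-0.1177,"claw":4.4},{"tx":0,"ty":0,"tz":0,"ax":0,"ay":0,"az":-0.1177,"claw":4.4},{"tx":0,"ty":0,"tz":0,"ax":0,"ay":0,"az":-0.1177,"claw":4.4},{"tx":0,"ty":0,"tz":0,"ax":0,"ay":0,"az":-0.1177,"claw":4.4},{"tx":0,"ty":0,"tz":0,"ax":0,"ay":0,"az":-0.1177,"claw":4.4}])

```text
time_s: 30.72
tcp_pos: [0.6076, 0.0499, 0.1394]
ee_rot: [[-0.681, -0.732, 0.001], [-0.732, 0.681, 0.0], [-0.0, -0.0, -1.0]]
wrist_force: [0.2, 0.8, 1.1]
gripper_width: 0.51
gripper_force: 0.0
```

Call:
drive_tool(rows=[{"tx":0,"ty":0,"tz":0,"ax":0,"ay":0,"az":-0.1177,"claw":4.4},{"tx":0,"ty":0,"tz":0,"ax":0,"ay":0,"az":-0.1177,"claw":4.4},{"tx":0,"ty":0,"tz":0,"ax":0,"ay":0,"az":-0.1177,"claw":4.4},{"tx":0,"ty":0,"tz":0,"ax":0,"ay":0,"az":-0.1177,"claw":4.4},{"tx":0,"ty":0,"tz":0,"ax":0,"ay":0,"az":-0.1177,"claw":4.4},{"tx":0,"ty":0,"tz":0,"ax":0,"ay":0,"az":0,"claw":4.4},{"tx":0,"ty":0,"tz":0,"ax":0,"ay":0,"az":0,"claw":4.4}])

```text
time_s: 31.3
tcp_pos: [0.6076, 0.05, 0.1393]
ee_rot: [[-0.169, -0.986, 0.0], [-0.986, 0.169, 0.0], [-0.0, -0.0, -1.0]]
wrist_force: [-1.2, 0.7, -1.1]
gripper_width: 0.508
gripper_force: 0.0
```

Call:
drive_tool(rows=[{"tx":0,"ty":-0.15,"tz":3,"ax":0,"ay":0,"az":0,"claw":4.4},{"tx":0,"ty":0,"tz":3,"ax":0,"ay":0,"az":0,"claw":4.4},{"tx":0,"ty":0,"tz":3,"ax":0,"ay":0,"az":0,"claw":4.4},{"tx":0,"ty":0,"tz":2,"ax":0,"ay":0,"az":0,"claw":4.4},{"tx":0,"ty":0,"tz":1.5,"ax":0,"ay":0,"az":0,"claw":4.4},{"tx":0,"ty":0,"tz":0.2,"ax":0,"ay":0,"az":0,"claw":4.4},{"tx":0,"ty":0,"tz":0,"ax":0,"ay":0,"az":0,"claw":2},{"tx":0,"ty":0,"tz":0,"ax":0,"ay":0,"az":0,"claw":2},{"tx":0,"ty":0,"tz":0,"ax":0,"ay":0,"az":0,"claw":2},{"tx":0,"ty":0,"tz":0,"ax":0,"ay":0,"az":0,"claw":2}])

```text
time_s: 32.13
tcp_pos: [0.6104, 0.0501, 0.0137]
ee_rot: [[-0.166, -0.986, 0.004], [-0.986, 0.166, 0.001], [-0.002, -0.003, -1.0]]
wrist_force: [1.1, 0.1, 0.3]
gripper_width: 0.345
gripper_force: 30.0
```

Call:
drive_tool(rows=[{"tx":0,"ty":0,"tz":0,"ax":0,"ay":0,"az":0,"claw":2},{"tx":0,"ty":0,"tz":0,"ax":0,"ay":0,"az":0,"claw":2}])

```text
time_s: 32.3
tcp_pos: [0.6104, 0.0501, 0.0137]
ee_rot: [[-0.166, -0.986, 0.003], [-0.986, 0.166, 0.001], [-0.001, -0.003, -1.0]]
wrist_force: [0.6, 0.2, 4.0]
gripper_width: 0.343
gripper_force: 30.0
```

Call:
drive_tool(rows=[{"tx":0,"ty":0,"tz":-2,"ax":0,"ay":0,"az":0,"claw":2},{"tx":0,"ty":0,"tz":-3,"ax":0,"ay":0,"az":0,"claw":2},{"tx":0,"ty":0,"tz":-3.5,"ax":0,"ay":0,"az":0,"claw":2},{"tx":0,"ty":0,"tz":-3.5,"ax":0,"ay":0,"az":0,"claw":2},{"tx":0,"ty":0,"tz":0,"ax":0,"ay":0,"az":0.117,"claw":2},{"tx":0,"ty":0,"tz":0,"ax":0,"ay":0,"az":0.117,"claw":2},{"tx":0,"ty":0,"tz":0,"ax":0,"ay":0,"az":0.117,"claw":2},{"tx":0,"ty":0,"tz":0,"ax":0,"ay":0,"az":0.117,"claw":2},{"tx":0,"ty":0,"tz":0,"ax":0,"ay":0,"az":0.117,"claw":2},{"tx":0,"ty":0,"tz":0,"ax":0,"ay":0,"az":0.117,"claw":2}])

```text
time_s: 33.13
tcp_pos: [0.6077, 0.0495, 0.1311]
ee_rot: [[-0.768, -0.641, -0.003], [-0.641, 0.768, 0.0], [0.002, 0.002, -1.0]]
wrist_force: [-0.1, -0.6, -1.3]
gripper_width: 0.338
gripper_force: 30.0
```

Call:
drive_tool(rows=[{"tx":0,"ty":0,"tz":0,"ax":0,"ay":0,"az":0.117,"claw":2},{"tx":0,"ty":0,"tz":0,"ax":0,"ay":0,"az":0.117,"claw":2},{"tx":0,"ty":0,"tz":0,"ax":0,"ay":0,"az":0.117,"claw":2},{"tx":0,"ty":0,"tz":0,"ax":0,"ay":0,"az":0.117,"claw":2},{"tx":0,"ty":0,"tz":0,"ax":0,"ay":0,"az":0.117,"claw":2},{"tx":0,"ty":0,"tz":0,"ax":0,"ay":0,"az":0.117,"claw":2},{"tx":0.21,"ty":-3.5,"tz":0,"ax":0,"ay":0,"az":0,"claw":2},{"tx":0.21,"ty":-3.5,"tz":0,"ax":0,"ay":0,"az":0,"claw":2},{"tx":0.21,"ty":-3.5,"tz":0,"ax":0,"ay":0,"az":0,"claw":2},{"tx":0.21,"ty":-3.5,"tz":0,"ax":0,"ay":0,"az":0,"claw":2}])

```text
time_s: 33.97
tcp_pos: [0.5992, -0.0913, 0.1312]
ee_rot: [[-1.0, -0.0, -0.002], [-0.0, 1.0, 0.001], [0.002, 0.001, -1.0]]
wrist_force: [0.3, -0.9, -3.3]
gripper_width: 0.343
gripper_force: 30.0
```

Call:
drive_tool(rows=[{"tx":0.21,"ty":-3.5,"tz":0,"ax":0,"ay":0,"az":0,"claw":2},{"tx":0.21,"ty":-3.5,"tz":0,"ax":0,"ay":0,"az":0,"claw":2},{"tx":0.21,"ty":-3.5,"tz":0,"ax":0,"ay":0,"az":0,"claw":2},{"tx":0.21,"ty":-3.5,"tz":0,"ax":0,"ay":0,"az":0,"claw":2},{"tx":0.21,"ty":-3.5,"tz":0,"ax":0,"ay":0,"az":0,"claw":2},{"tx":0,"ty":0,"tz":0,"ax":0,"ay":0,"az":0,"claw":2},{"tx":0,"ty":0,"tz":0,"ax":0,"ay":0,"az":0,"claw":2}])

```text
time_s: 34.55
tcp_pos: [0.5885, -0.2669, 0.1307]
ee_rot: [[-1.0, 0.004, -0.003], [0.004, 1.0, 0.001], [0.003, 0.001, -1.0]]
wrist_force: [0.2, -0.3, -2.9]
gripper_width: 0.34
gripper_force: 30.0
```

Call:
drive_tool(rows=[{"tx":0,"ty":0.2,"tz":3,"ax":0,"ay":0,"az":0,"claw":2},{"tx":0,"ty":0,"tz":3,"ax":0,"ay":0,"az":0,"claw":2},{"tx":0,"ty":0,"tz":2,"ax":0,"ay":0,"az":0,"claw":2},{"tx":0,"ty":0,"tz":0.9,"ax":0,"ay":0,"az":0,"claw":2},{"tx":0,"ty":0,"tz":0.5,"ax":0,"ay":0,"az":0,"claw":2},{"tx":0,"ty":0,"tz":0.2,"ax":0,"ay":0,"az":0,"claw":2},{"tx":0,"ty":0,"tz":0,"ax":0,"ay":0,"az":0,"claw":2}])

```text
time_s: 35.13
tcp_pos: [0.5906, -0.2626, 0.0377]
ee_rot: [[-1.0, -0.002, 0.001], [-0.002, 1.0, -0.001], [-0.001, -0.001, -1.0]]
wrist_force: [-0.9, 0.8, -0.4]
gripper_width: 0.341
gripper_force: 30.0
```

Call:
drive_tool(rows=[{"tx":-0.4,"ty":0,"tz":0,"ax":0,"ay":0,"az":0,"claw":2},{"tx":-0.3,"ty":0,"tz":0,"ax":0,"ay":0,"az":0,"claw":2},{"tx":-0.2,"ty":0,"tz":0,"ax":0,"ay":0,"az":0,"claw":2},{"tx":0,"ty":0,"tz":0,"ax":0,"ay":0,"az":0,"claw":2}])

```text
time_s: 35.47
tcp_pos: [0.5998, -0.2634, 0.0376]
ee_rot: [[-1.0, -0.001, 0.001], [-0.001, 1.0, -0.001], [-0.001, -0.001, -1.0]]
wrist_force: [-2.5, 0.1, 5.6]
gripper_width: 0.344
gripper_force: 30.0
```

Call:
drive_tool(rows=[{"tx":-0.2,"ty":0,"tz":0,"ax":0,"ay":0,"az":0,"claw":2},{"tx":-0.2,"ty":0,"tz":0,"ax":0,"ay":0,"az":0,"claw":2},{"tx":0,"ty":0,"tz":0,"ax":0,"ay":0,"az":0,"claw":2}])

```text
time_s: 35.72
tcp_pos: [0.6018, -0.2636, 0.0376]
ee_rot: [[-1.0, -0.0, -0.004], [-0.0, 1.0, -0.0], [0.004, -0.0, -1.0]]
wrist_force: [-6.7, 1.0, 8.9]
gripper_width: 0.342
gripper_force: 30.0
```

Call:
drive_tool(rows=[{"tx":-0.2,"ty":0,"tz":0,"ax":0,"ay":0,"az":0,"claw":2},{"tx":0,"ty":0,"tz":0,"ax":0,"ay":0,"az":0,"claw":2}])

```text
time_s: 35.88
tcp_pos: [0.6018, -0.2635, 0.0376]
ee_rot: [[-1.0, 0.0, -0.008], [0.0, 1.0, 0.0], [0.008, 0.0, -1.0]]
wrist_force: [-10.6, 0.9, 11.3]
gripper_width: 0.339
gripper_force: 30.0
```

Call:
drive_tool(rows=[{"tx":0,"ty":0,"tz":0,"ax":0,"ay":0,"az":0,"claw":4},{"tx":0,"ty":0,"tz":0,"ax":0,"ay":0,"az":0,"claw":4},{"tx":0,"ty":0,"tz":0,"ax":0,"ay":0,"az":0,"claw":4},{"tx":0.2,"ty":0,"tz":-2,"ax":0,"ay":0,"az":0,"claw":4},{"tx":0,"ty":0,"tz":-2.5,"ax":0,"ay":0,"az":0,"claw":4},{"tx":0.1,"ty":1.9,"tz":0,"ax":0,"ay":0,"az":0,"claw":0},{"tx":0,"ty":1.9,"tz":0,"ax":0,"ay":0,"az":0,"claw":0},{"tx":0,"ty":0,"tz":0,"ax":0,"ay":0,"az":0,"claw":0},{"tx":0,"ty":0,"tz":0,"ax":0,"ay":0,"az":0,"claw":0},{"tx":0,"ty":0,"tz":0,"ax":0,"ay":0,"az":0,"claw":0}])

```text
time_s: 36.72
tcp_pos: [0.6027, -0.2254, 0.0809]
ee_rot: [[-1.0, -0.001, 0.001], [-0.001, 1.0, -0.0], [-0.001, -0.0, -1.0]]
wrist_force: [-0.2, -0.5, 0.8]
gripper_width: 0.165
gripper_force: 0.0
```

Call:
drive_tool(rows=[{"tx":0,"ty":0,"tz":0,"ax":0,"ay":0,"az":0,"claw":0},{"tx":0,"ty":0,"tz":0,"ax":0,"ay":0,"az":0,"claw":0},{"tx":0,"ty":0,"tz":0,"ax":0,"ay":0,"az":0,"claw":0}])

```text
time_s: 36.97
tcp_pos: [0.6021, -0.2259, 0.0808]
ee_rot: [[-1.0, 0.001, -0.0], [0.001, 1.0, -0.0], [0.0, -0.0, -1.0]]
wrist_force: [0.1, 1.0, -0.1]
gripper_width: 0.016
gripper_force: 0.0
```

Call:
drive_tool(rows=[{"tx":0.1,"ty":0,"tz":2.5,"ax":0,"ay":0,"az":0,"claw":0},{"tx":0,"ty":0,"tz":1.8,"ax":0,"ay":0,"az":0,"claw":0},{"tx":0,"ty":-0.8,"tz":0,"ax":0,"ay":0,"az":0,"claw":0},{"tx":0,"ty":-0.6,"tz":0,"ax":0,"ay":0,"az":0,"claw":0},{"tx":0,"ty":-0.5,"tz":0,"ax":0,"ay":0,"az":0,"claw":0},{"tx":0,"ty":-0.5,"tz":0,"ax":0,"ay":0,"az":0,"claw":0},{"tx":0,"ty":-0.5,"tz":0,"ax":0,"ay":0,"az":0,"claw":0},{"tx":0,"ty":-0.5,"tz":0,"ax":0,"ay":0,"az":0,"claw":0},{"tx":0,"ty":-0.5,"tz":0,"ax":0,"ay":0,"az":0,"claw":0},{"tx":0,"ty":0,"tz":0,"ax":0,"ay":0,"az":0,"claw":0}])

```text
time_s: 37.8
tcp_pos: [0.6016, -0.2655, 0.0388]
ee_rot: [[-1.0, 0.001, 0.002], [0.001, 1.0, -0.001], [-0.002, -0.001, -1.0]]
wrist_force: [-1.1, -0.5, -0.5]
gripper_width: 0.007
gripper_force: 0.0
```

Call:
drive_tool(rows=[{"tx":0,"ty":-0.3,"tz":0,"ax":0,"ay":0,"az":0,"claw":0},{"tx":0,"ty":-0.2,"tz":0,"ax":0,"ay":0,"az":0,"claw":0},{"tx":0,"ty":0,"tz":0,"ax":0,"ay":0,"az":0,"claw":0}])

```text
time_s: 38.05
tcp_pos: [0.6014, -0.2697, 0.0382]
ee_rot: [[-1.0, -0.0, 0.001], [-0.0, 1.0, -0.0], [-0.001, -0.0, -1.0]]
wrist_force: [-0.1, -0.4, -0.3]
gripper_width: 0.003
gripper_force: 0.0
```

Call:
drive_tool(rows=[{"tx":0,"ty":-0.2,"tz":0,"ax":0,"ay":0,"az":0,"claw":0},{"tx":0,"ty":-0.1,"tz":0,"ax":0,"ay":0,"az":0,"claw":0},{"tx":0,"ty":0,"tz":0,"ax":0,"ay":0,"az":0,"claw":0}])

```text
time_s: 38.3
tcp_pos: [0.6013, -0.2714, 0.0381]
ee_rot: [[-1.0, 0.0, 0.0], [0.0, 1.0, 0.001], [-0.0, 0.001, -1.0]]
wrist_force: [0.1, 5.0, 2.1]
gripper_width: 0.004
gripper_force: 2.3
```

Call:
drive_tool(rows=[{"tx":0,"ty":-0.2,"tz":0,"ax":0,"ay":0,"az":0,"claw":0},{"tx":0,"ty":0,"tz":0,"ax":0,"ay":0,"az":0,"claw":0}])

```text
time_s: 38.47
tcp_pos: [0.6013, -0.2715, 0.0381]
ee_rot: [[-1.0, 0.0, -0.0], [0.0, 1.0, 0.003], [0.0, 0.003, -1.0]]
wrist_force: [0.3, 11.6, 4.0]
gripper_width: 0.009
gripper_force: 5.6
```

Call:
drive_tool(rows=[{"tx":0,"ty":1.2,"tz":0,"ax":0,"ay":0,"az":0,"claw":0},{"tx":0,"ty":0,"tz":-3,"ax":0,"ay":0,"az":0,"claw":0},{"tx":0,"ty":0,"tz":-4,"ax":0,"ay":0,"az":0,"claw":0},{"tx":0,"ty":0,"tz":-3,"ax":0,"ay":0,"az":0,"claw":6},{"tx":0.55,"ty":3.85,"tz":0,"ax":0,"ay":0,"az":0,"claw":6},{"tx":0.55,"ty":3.85,"tz":0,"ax":0,"ay":0,"az":0,"claw":6},{"tx":0.55,"ty":3.85,"tz":0,"ax":0,"ay":0,"az":0,"claw":6},{"tx":0.55,"ty":3.85,"tz":0,"ax":0,"ay":0,"az":0,"claw":6},{"tx":0.55,"ty":3.85,"tz":0,"ax":0,"ay":0,"az":0,"claw":6},{"tx":0.55,"ty":3.85,"tz":0,"ax":0,"ay":0,"az":0,"claw":6}])

```text
time_s: 39.3
tcp_pos: [0.5674, -0.0298, 0.1381]
ee_rot: [[-1.0, 0.0, 0.0], [0.0, 1.0, -0.001], [-0.0, -0.001, -1.0]]
wrist_force: [0.5, 0.8, -0.5]
gripper_width: 0.45
gripper_force: 0.0
```

Call:
drive_tool(rows=[{"tx":0.55,"ty":3.85,"tz":0,"ax":0,"ay":0,"az":0,"claw":6},{"tx":0.55,"ty":3.85,"tz":0,"ax":0,"ay":0,"az":0,"claw":6},{"tx":0.55,"ty":3.85,"tz":0,"ax":0,"ay":0,"az":0,"claw":6},{"tx":0.55,"ty":3.85,"tz":0,"ax":0,"ay":0,"az":0,"claw":6},{"tx":0.55,"ty":3.85,"tz":0,"ax":0,"ay":0,"az":0,"claw":6},{"tx":0.55,"ty":3.85,"tz":0,"ax":0,"ay":0,"az":0,"claw":6},{"tx":0.55,"ty":3.85,"tz":0,"ax":0,"ay":0,"az":0,"claw":6},{"tx":0.55,"ty":3.85,"tz":0,"ax":0,"ay":0,"az":0,"claw":6},{"tx":0.55,"ty":3.85,"tz":0,"ax":0,"ay":0,"az":0,"claw":6},{"tx":0,"ty":0,"tz":0,"ax":0,"ay":0,"az":0,"claw":6}])

```text
time_s: 40.13
tcp_pos: [0.5182, 0.3213, 0.1379]
ee_rot: [[-1.0, -0.006, 0.003], [-0.006, 1.0, 0.002], [-0.003, 0.002, -1.0]]
wrist_force: [1.9, -1.3, 0.4]
gripper_width: 0.69
gripper_force: 0.0
```

Run:
```python
from h import *
im,d,cam,s=shot("top"); np.savez("t7.npz",im=im,d=d); P=cloud(d,cam)
print(s["tcp_pos"])
a=proj([[.600,-.1747,.05],[.599,-.2947,.05]],cam); print(a)
for p in a: print("die",die_top(im,p,cam,.05,20))
c=cv2.resize(im[155:225,380:470],None,fx=7,fy=7,interpolation=cv2.INTER_CUBIC); cv2.imwrite("pics/p7.png",c[...,::-1])
print("A",disc(P,(.621,.231)),"B",rim(P,(.611,.047)),"C",disc(P,(.443,.218)),"D",disc(P,(.451,.046)),"brd",disc(P,(.5075,.405),.016))
```

```text
[0.51816323 0.32130381 0.13789985]
[[404.11858969 185.69131908]
 [446.09222677 185.1543548 ]]
die (((600.8001098632812, -173.6066436767578), (30.368410110473633, 74.09774017333984), 89.63031768798828), array([ 0.59997942, -0.17360529]), 276)
die (((598.2467041015625, -292.86663818359375), (32.880149841308594, 73.91903686523438), 89.73605346679688), array([ 0.59794816, -0.29293859]), 298)
A (((0.6216379404067993, 0.23304279148578644), 0.05831408128142357), 1110) B (((0.6112905144691467, 0.04748815670609474), 0.05410396307706833), 179) C (((0.44360631704330444, 0.21943284571170807), 0.05831516906619072), 1235) D (((0.4517916440963745, 0.04717259854078293), 0.05791657418012619), 1241) brd (((0.4932200014591217, 0.40682241320610046), 0.06813599914312363), 557)
```

View pics/p7.png

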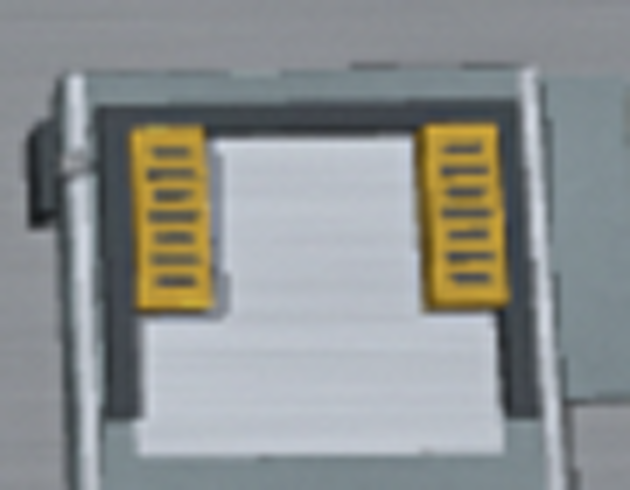

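Both dies look flush: left at crop (172,218), right at (465,215), against the rear and side stops. I'll give the right one a final rear push before shutting the guard. First, the board lid goes back on B.

Call:
drive_tool(rows=[{"tx":0.3,"ty":2.7,"tz":0,"ax":0,"ay":0,"az":0,"claw":6},{"tx":0.3,"ty":2.7,"tz":0,"ax":0,"ay":0,"az":0,"claw":6},{"tx":0.3,"ty":2.7,"tz":0,"ax":0,"ay":0,"az":0,"claw":6},{"tx":0,"ty":0,"tz":0,"ax":0,"ay":0,"az":0,"claw":6},{"tx":0,"ty":0,"tz":0,"ax":0,"ay":0,"az":0,"claw":6}])

```text
time_s: 40.6
tcp_pos: [0.5093, 0.3963, 0.1375]
ee_rot: [[-1.0, -0.001, -0.0], [-0.001, 1.0, -0.001], [0.0, -0.001, -1.0]]
wrist_force: [-0.0, 0.0, -0.4]
gripper_width: 0.687
gripper_force: 0.0
```

Run:
```python
from h import *
z=np.load("t5.npz"); cam=params("top"); P=cloud(z["d"],cam)
m=(np.hypot(P[...,0]-.508,P[...,1]-.405)<.075)&(abs(P[...,2]-.044)<.006); print(P[m].mean(0),m.sum(),disc(P,(.508,.405),.0165,.07))
```

```text
[0.50792914 0.40514782 0.04443618] 73 (((0.5094711184501648, 0.40382590889930725), 0.06836774945259094), 1107)
```

Call:
drive_tool(rows=[{"tx":0.1,"ty":0.9,"tz":3,"ax":0,"ay":0,"az":0,"claw":6},{"tx":0,"ty":0,"tz":3.5,"ax":0,"ay":0,"az":0,"claw":6},{"tx":0,"ty":0,"tz":3,"ax":0,"ay":0,"az":0,"claw":6},{"tx":0,"ty":0,"tz":1.8,"ax":0,"ay":0,"az":0,"claw":6},{"tx":0,"ty":0,"tz":0,"ax":0,"ay":0,"az":0,"claw":1},{"tx":0,"ty":0,"tz":0,"ax":0,"ay":0,"az":0,"claw":1},{"tx":0,"ty":0,"tz":0,"ax":0,"ay":0,"az":0,"claw":1},{"tx":0,"ty":0,"tz":0,"ax":0,"ay":0,"az":0,"claw":1},{"tx":0,"ty":0,"tz":0,"ax":0,"ay":0,"az":0,"claw":1},{"tx":0,"ty":0,"tz":0,"ax":0,"ay":0,"az":0,"claw":1}])

```text
time_s: 41.43
tcp_pos: [0.5092, 0.4057, 0.0266]
ee_rot: [[-1.0, -0.0, 0.002], [-0.0, 1.0, 0.002], [-0.002, 0.002, -1.0]]
wrist_force: [0.1, 0.2, -0.3]
gripper_width: 0.318
gripper_force: 0.0
```

Call:
drive_tool(rows=[{"tx":0,"ty":0,"tz":0,"ax":0,"ay":0,"az":0,"claw":1},{"tx":0,"ty":0,"tz":0,"ax":0,"ay":0,"az":0,"claw":1},{"tx":0,"ty":0,"tz":0,"ax":0,"ay":0,"az":0,"claw":1},{"tx":0,"ty":0,"tz":0,"ax":0,"ay":0,"az":0,"claw":1}])

```text
time_s: 41.77
tcp_pos: [0.5089, 0.4056, 0.0261]
ee_rot: [[-1.0, -0.001, 0.001], [-0.001, 1.0, 0.001], [-0.001, 0.001, -1.0]]
wrist_force: [-1.0, -0.3, 5.3]
gripper_width: 0.241
gripper_force: 30.0
```

Call:
drive_tool(rows=[{"tx":0,"ty":0,"tz":-2,"ax":0,"ay":0,"az":0,"claw":1},{"tx":0,"ty":0,"tz":-3,"ax":0,"ay":0,"az":0,"claw":1},{"tx":0,"ty":0,"tz":-3.5,"ax":0,"ay":0,"az":0,"claw":1},{"tx":0,"ty":0,"tz":-3.5,"ax":0,"ay":0,"az":0,"claw":1},{"tx":-1.02,"ty":-3.58,"tz":0,"ax":0,"ay":0,"az":0,"claw":1},{"tx":-1.02,"ty":-3.58,"tz":0,"ax":0,"ay":0,"az":0,"claw":1},{"tx":-1.02,"ty":-3.58,"tz":0,"ax":0,"ay":0,"az":0,"claw":1},{"tx":-1.02,"ty":-3.58,"tz":0,"ax":0,"ay":0,"az":0,"claw":1},{"tx":-1.02,"ty":-3.58,"tz":0,"ax":0,"ay":0,"az":0,"claw":1},{"tx":-1.02,"ty":-3.58,"tz":0,"ax":0,"ay":0,"az":0,"claw":1}])

```text
time_s: 42.6
tcp_pos: [0.5694, 0.1886, 0.1442]
ee_rot: [[-1.0, -0.0, -0.001], [-0.0, 1.0, -0.0], [0.001, -0.0, -1.0]]
wrist_force: [1.3, -0.4, -1.5]
gripper_width: 0.244
gripper_force: 30.0
```

Call:
drive_tool(rows=[{"tx":-1.02,"ty":-3.58,"tz":0,"ax":0,"ay":0,"az":0,"claw":1},{"tx":-1.02,"ty":-3.58,"tz":0,"ax":0,"ay":0,"az":0,"claw":1},{"tx":-1.02,"ty":-3.58,"tz":0,"ax":0,"ay":0,"az":0,"claw":1},{"tx":-1.02,"ty":-3.58,"tz":0,"ax":0,"ay":0,"az":0,"claw":1},{"tx":0,"ty":0,"tz":0,"ax":0,"ay":0,"az":0,"claw":1},{"tx":0,"ty":0,"tz":2,"ax":0,"ay":0,"az":0,"claw":1},{"tx":0,"ty":0,"tz":2,"ax":0,"ay":0,"az":0,"claw":1},{"tx":0,"ty":0,"tz":0,"ax":0,"ay":0,"az":0,"claw":1},{"tx":0,"ty":0,"tz":0,"ax":0,"ay":0,"az":0,"claw":1}])

```text
time_s: 43.35
tcp_pos: [0.6095, 0.0468, 0.1035]
ee_rot: [[-1.0, 0.0, -0.004], [0.0, 1.0, -0.001], [0.004, -0.001, -1.0]]
wrist_force: [1.6, -0.2, 0.2]
gripper_width: 0.239
gripper_force: 30.0
```

Call:
drive_tool(rows=[{"tx":-0.15,"ty":0.05,"tz":1.8,"ax":0,"ay":0,"az":0,"claw":1},{"tx":0,"ty":0,"tz":0.9,"ax":0,"ay":0,"az":0,"claw":1},{"tx":0,"ty":0,"tz":0.4,"ax":0,"ay":0,"az":0,"claw":1},{"tx":0,"ty":0,"tz":0.2,"ax":0,"ay":0,"az":0,"claw":1},{"tx":0,"ty":0,"tz":0,"ax":0,"ay":0,"az":0,"claw":1}])

```text
time_s: 43.77
tcp_pos: [0.6122, 0.0478, 0.0722]
ee_rot: [[-1.0, -0.0, -0.0], [-0.0, 1.0, -0.0], [0.0, -0.0, -1.0]]
wrist_force: [1.0, 0.1, -0.9]
gripper_width: 0.239
gripper_force: 30.0
```

Call:
drive_tool(rows=[{"tx":0,"ty":0,"tz":0.25,"ax":0,"ay":0,"az":0,"claw":1},{"tx":0,"ty":0,"tz":0,"ax":0,"ay":0,"az":0,"claw":1},{"tx":0,"ty":0,"tz":0,"ax":0,"ay":0,"az":0,"claw":5},{"tx":0,"ty":0,"tz":0,"ax":0,"ay":0,"az":0,"claw":5},{"tx":0,"ty":0,"tz":0,"ax":0,"ay":0,"az":0,"claw":5},{"tx":0,"ty":0,"tz":0,"ax":0,"ay":0,"az":0,"claw":5},{"tx":0,"ty":0,"tz":-3,"ax":0,"ay":0,"az":0,"claw":5},{"tx":0,"ty":0,"tz":-4,"ax":0,"ay":0,"az":0,"claw":4},{"tx":0.97,"ty":-3.91,"tz":0,"ax":0,"ay":0,"az":0,"claw":4},{"tx":0.97,"ty":-3.91,"tz":0,"ax":0,"ay":0,"az":0,"claw":4}])

```text
time_s: 44.6
tcp_pos: [0.5949, -0.0295, 0.1428]
ee_rot: [[-1.0, -0.004, 0.007], [-0.004, 1.0, 0.001], [-0.007, 0.001, -1.0]]
wrist_force: [0.1, -1.0, -1.6]
gripper_width: 0.469
gripper_force: 0.0
```

Call:
drive_tool(rows=[{"tx":0.97,"ty":-3.91,"tz":0,"ax":0,"ay":0,"az":0,"claw":4},{"tx":0.97,"ty":-3.91,"tz":0,"ax":0,"ay":0,"az":0,"claw":4},{"tx":0.97,"ty":-3.91,"tz":0,"ax":0,"ay":0,"az":0,"claw":4},{"tx":0.97,"ty":-3.91,"tz":0,"ax":0,"ay":0,"az":0,"claw":4},{"tx":0.97,"ty":-3.91,"tz":0,"ax":0,"ay":0,"az":0,"claw":4},{"tx":0.97,"ty":-3.91,"tz":0,"ax":0,"ay":0,"az":0,"claw":4},{"tx":0,"ty":0,"tz":0,"ax":0,"ay":0,"az":0,"claw":4},{"tx":0,"ty":0,"tz":0,"ax":0,"ay":0,"az":0,"claw":4}])

```text
time_s: 45.27
tcp_pos: [0.5336, -0.2672, 0.1395]
ee_rot: [[-1.0, 0.004, -0.0], [0.004, 1.0, 0.0], [0.0, 0.0, -1.0]]
wrist_force: [0.1, 0.3, 0.4]
gripper_width: 0.459
gripper_force: 0.0
```

Call:
drive_tool(rows=[{"tx":0,"ty":0.1,"tz":3,"ax":0,"ay":0,"az":0,"claw":4},{"tx":0,"ty":0,"tz":3,"ax":0,"ay":0,"az":0,"claw":4},{"tx":0,"ty":0,"tz":2.5,"ax":0,"ay":0,"az":0,"claw":4},{"tx":0,"ty":0,"tz":1.5,"ax":0,"ay":0,"az":0,"claw":4},{"tx":0,"ty":0,"tz":0,"ax":0,"ay":0,"az":0,"claw":4},{"tx":-0.5,"ty":0,"tz":0,"ax":0,"ay":0,"az":0,"claw":4},{"tx":-0.5,"ty":0,"tz":0,"ax":0,"ay":0,"az":0,"claw":4},{"tx":-0.3,"ty":0,"tz":0,"ax":0,"ay":0,"az":0,"claw":4},{"tx":0,"ty":0,"tz":0,"ax":0,"ay":0,"az":0,"claw":4}])

```text
time_s: 46.02
tcp_pos: [0.5497, -0.2641, 0.0412]
ee_rot: [[-1.0, -0.001, 0.004], [-0.001, 1.0, -0.001], [-0.004, -0.001, -1.0]]
wrist_force: [0.6, 0.2, -1.2]
gripper_width: 0.459
gripper_force: 0.0
```

Call:
drive_tool(rows=[{"tx":-0.2,"ty":0,"tz":0,"ax":0,"ay":0,"az":0,"claw":4},{"tx":-0.2,"ty":0,"tz":0,"ax":0,"ay":0,"az":0,"claw":4},{"tx":0,"ty":0,"tz":0,"ax":0,"ay":0,"az":0,"claw":4}])

```text
time_s: 46.27
tcp_pos: [0.551, -0.2641, 0.0398]
ee_rot: [[-1.0, 0.0, -0.001], [0.0, 1.0, 0.0], [0.001, 0.0, -1.0]]
wrist_force: [-2.1, 0.1, 0.5]
gripper_width: 0.46
gripper_force: 0.9
```

Call:
drive_tool(rows=[{"tx":-0.2,"ty":0,"tz":0,"ax":0,"ay":0,"az":0,"claw":4},{"tx":-0.1,"ty":0,"tz":0,"ax":0,"ay":0,"az":0,"claw":4},{"tx":0,"ty":0,"tz":0,"ax":0,"ay":0,"az":0,"claw":4}])

```text
time_s: 46.52
tcp_pos: [0.5511, -0.2641, 0.0393]
ee_rot: [[-1.0, 0.002, -0.007], [0.002, 1.0, 0.001], [0.007, 0.001, -1.0]]
wrist_force: [-6.8, 0.3, 5.3]
gripper_width: 0.46
gripper_force: 3.6
```

Call:
drive_tool(rows=[{"tx":1.2,"ty":0,"tz":0,"ax":0,"ay":0,"az":0,"claw":4},{"tx":0,"ty":0,"tz":-3,"ax":0,"ay":0,"az":0,"claw":4},{"tx":0,"ty":0,"tz":-3.5,"ax":0,"ay":0,"az":0,"claw":0},{"tx":0,"ty":0,"tz":-3,"ax":0,"ay":0,"az":0,"claw":0},{"tx":3.58,"ty":0.79,"tz":0,"ax":0,"ay":0,"az":0,"claw":0},{"tx":3.58,"ty":0.79,"tz":0,"ax":0,"ay":0,"az":0,"claw":0},{"tx":3.58,"ty":0.79,"tz":0,"ax":0,"ay":0,"az":0,"claw":0},{"tx":3.58,"ty":0.79,"tz":0,"ax":0,"ay":0,"az":0,"claw":0},{"tx":0,"ty":0,"tz":0,"ax":0,"ay":0,"az":0,"claw":0},{"tx":0,"ty":0,"tz":0,"ax":0,"ay":0,"az":0,"claw":0}])

```text
time_s: 47.35
tcp_pos: [0.3983, -0.2324, 0.1352]
ee_rot: [[-1.0, -0.0, 0.002], [-0.0, 1.0, -0.0], [-0.002, -0.0, -1.0]]
wrist_force: [1.6, -0.7, 0.8]
gripper_width: 0.02
gripper_force: 0.0
```

Call:
drive_tool(rows=[{"tx":0,"ty":0,"tz":2.5,"ax":0,"ay":0,"az":0,"claw":0},{"tx":0,"ty":0,"tz":2.2,"ax":0,"ay":0,"az":0,"claw":0},{"tx":0,"ty":0,"tz":0,"ax":0,"ay":0,"az":0,"claw":0},{"tx":-1,"ty":0,"tz":0,"ax":0,"ay":0,"az":0,"claw":0},{"tx":-1,"ty":0,"tz":0,"ax":0,"ay":0,"az":0,"claw":0},{"tx":-1,"ty":0,"tz":0,"ax":0,"ay":0,"az":0,"claw":0},{"tx":-1,"ty":0,"tz":0,"ax":0,"ay":0,"az":0,"claw":0},{"tx":0,"ty":0,"tz":0,"ax":0,"ay":0,"az":0,"claw":0}])

```text
time_s: 48.02
tcp_pos: [0.4433, -0.233, 0.0886]
ee_rot: [[-1.0, -0.001, 0.005], [-0.001, 1.0, -0.002], [-0.005, -0.002, -1.0]]
wrist_force: [-0.0, 0.7, 0.7]
gripper_width: 0.003
gripper_force: 0.0
```

Call:
drive_tool(rows=[{"tx":-1,"ty":0,"tz":0,"ax":0,"ay":0,"az":0,"claw":0},{"tx":-1,"ty":0,"tz":0,"ax":0,"ay":0,"az":0,"claw":0},{"tx":-1,"ty":0,"tz":0,"ax":0,"ay":0,"az":0,"claw":0},{"tx":-1,"ty":0,"tz":0,"ax":0,"ay":0,"az":0,"claw":0},{"tx":-1,"ty":0,"tz":0,"ax":0,"ay":0,"az":0,"claw":0},{"tx":-1,"ty":0,"tz":0,"ax":0,"ay":0,"az":0,"claw":0},{"tx":-1,"ty":0,"tz":0,"ax":0,"ay":0,"az":0,"claw":0},{"tx":-1,"ty":0,"tz":0,"ax":0,"ay":0,"az":0,"claw":0},{"tx":-1,"ty":0,"tz":0,"ax":0,"ay":0,"az":0,"claw":0},{"tx":-1,"ty":0,"tz":0,"ax":0,"ay":0,"az":0,"claw":0}])

```text
time_s: 48.85
tcp_pos: [0.5402, -0.2326, 0.0874]
ee_rot: [[-1.0, 0.0, -0.0], [0.0, 1.0, -0.0], [0.0, -0.0, -1.0]]
wrist_force: [-1.8, -1.5, 0.9]
gripper_width: 0.001
gripper_force: 0.8
```

Call:
drive_tool(rows=[{"tx":-0.6,"ty":0,"tz":0,"ax":0,"ay":0,"az":0,"claw":0},{"tx":-0.6,"ty":0,"tz":0,"ax":0,"ay":0,"az":0,"claw":0},{"tx":-0.5,"ty":0,"tz":0,"ax":0,"ay":0,"az":0,"claw":0},{"tx":0,"ty":0,"tz":0,"ax":0,"ay":0,"az":0,"claw":0}])

```text
time_s: 49.18
tcp_pos: [0.5577, -0.2325, 0.0875]
ee_rot: [[-1.0, -0.0, 0.002], [-0.0, 1.0, -0.0], [-0.002, -0.0, -1.0]]
wrist_force: [0.9, 0.5, 0.5]
gripper_width: 0.004
gripper_force: 0.0
```

Call:
drive_tool(rows=[{"tx":-0.5,"ty":0,"tz":0,"ax":0,"ay":0,"az":0,"claw":0},{"tx":-0.5,"ty":0,"tz":0,"ax":0,"ay":0,"az":0,"claw":0},{"tx":-0.5,"ty":0,"tz":0,"ax":0,"ay":0,"az":0,"claw":0},{"tx":-0.5,"ty":0,"tz":0,"ax":0,"ay":0,"az":0,"claw":0},{"tx":-0.4,"ty":0,"tz":0,"ax":0,"ay":0,"az":0,"claw":0},{"tx":0,"ty":0,"tz":0,"ax":0,"ay":0,"az":0,"claw":0}])

```text
time_s: 49.68
tcp_pos: [0.5817, -0.2325, 0.0876]
ee_rot: [[-1.0, -0.0, 0.002], [-0.0, 1.0, -0.0], [-0.002, -0.0, -1.0]]
wrist_force: [0.1, -0.2, -0.5]
gripper_width: 0.005
gripper_force: 0.0
```

Call:
drive_tool(rows=[{"tx":-0.3,"ty":0,"tz":0,"ax":0,"ay":0,"az":0,"claw":0},{"tx":-0.2,"ty":0,"tz":0,"ax":0,"ay":0,"az":0,"claw":0},{"tx":0,"ty":0,"tz":0,"ax":0,"ay":0,"az":0,"claw":0}])

```text
time_s: 49.93
tcp_pos: [0.5853, -0.2325, 0.0875]
ee_rot: [[-1.0, 0.0, -0.0], [0.0, 1.0, 0.0], [0.0, 0.0, -1.0]]
wrist_force: [-1.2, -0.4, 0.3]
gripper_width: 0.007
gripper_force: 0.6
```

Call:
drive_tool(rows=[{"tx":-0.3,"ty":0,"tz":0,"ax":0,"ay":0,"az":0,"claw":0},{"tx":-0.2,"ty":0,"tz":0,"ax":0,"ay":0,"az":0,"claw":0},{"tx":0,"ty":0,"tz":0,"ax":0,"ay":0,"az":0,"claw":0}])

```text
time_s: 50.18
tcp_pos: [0.5854, -0.2324, 0.0875]
ee_rot: [[-1.0, 0.001, -0.011], [0.001, 1.0, 0.001], [0.011, 0.001, -1.0]]
wrist_force: [-11.1, -0.5, 7.2]
gripper_width: 0.005
gripper_force: 5.6
```

Call:
drive_tool(rows=[{"tx":-0.3,"ty":0,"tz":0,"ax":0,"ay":0,"az":0,"claw":0},{"tx":0,"ty":0,"tz":0,"ax":0,"ay":0,"az":0,"claw":0}])

```text
time_s: 50.35
tcp_pos: [0.5854, -0.2324, 0.0875]
ee_rot: [[-1.0, 0.001, -0.018], [0.001, 1.0, 0.002], [0.018, 0.002, -1.0]]
wrist_force: [-17.3, 0.7, 11.5]
gripper_width: 0.007
gripper_force: 8.5
```

Call:
drive_tool(rows=[{"tx":1.5,"ty":0,"tz":0,"ax":0,"ay":0,"az":0,"claw":0},{"tx":0,"ty":0,"tz":-4,"ax":0,"ay":0,"az":0,"claw":0},{"tx":0,"ty":0,"tz":-4,"ax":0,"ay":0,"az":0,"claw":0},{"tx":0,"ty":0,"tz":-2,"ax":0,"ay":0,"az":0,"claw":2},{"tx":0.8,"ty":3.9,"tz":0,"ax":0,"ay":0,"az":0,"claw":2},{"tx":0.8,"ty":3.9,"tz":0,"ax":0,"ay":0,"az":0,"claw":4},{"tx":0.8,"ty":3.9,"tz":0,"ax":0,"ay":0,"az":0,"claw":4},{"tx":0.8,"ty":3.9,"tz":0,"ax":0,"ay":0,"az":0,"claw":4},{"tx":0.8,"ty":3.9,"tz":0,"ax":0,"ay":0,"az":0,"claw":4},{"tx":0.8,"ty":3.9,"tz":0,"ax":0,"ay":0,"az":0,"claw":4}])

```text
time_s: 51.18
tcp_pos: [0.5304, 0.0034, 0.1882]
ee_rot: [[-1.0, 0.0, 0.003], [0.0, 1.0, 0.001], [-0.003, 0.001, -1.0]]
wrist_force: [1.0, -0.8, -0.3]
gripper_width: 0.422
gripper_force: 0.0
```

Call:
drive_tool(rows=[{"tx":0.8,"ty":3.9,"tz":0,"ax":0,"ay":0,"az":0,"claw":4},{"tx":0.8,"ty":3.9,"tz":0,"ax":0,"ay":0,"az":0,"claw":4},{"tx":0.8,"ty":3.9,"tz":0,"ax":0,"ay":0,"az":0,"claw":4},{"tx":0.8,"ty":3.9,"tz":0,"ax":0,"ay":0,"az":0,"claw":4},{"tx":0.8,"ty":3.9,"tz":0,"ax":0,"ay":0,"az":0,"claw":4},{"tx":0.8,"ty":3.9,"tz":0,"ax":0,"ay":0,"az":0,"claw":4},{"tx":0.8,"ty":3.9,"tz":0,"ax":0,"ay":0,"az":0,"claw":4},{"tx":0.8,"ty":3.9,"tz":0,"ax":0,"ay":0,"az":0,"claw":4},{"tx":0.8,"ty":3.9,"tz":0,"ax":0,"ay":0,"az":0,"claw":4},{"tx":0,"ty":0,"tz":0,"ax":0,"ay":0,"az":0,"claw":4}])

```text
time_s: 52.02
tcp_pos: [0.4579, 0.3593, 0.1878]
ee_rot: [[-1.0, -0.006, 0.003], [-0.006, 1.0, 0.004], [-0.003, 0.004, -1.0]]
wrist_force: [0.7, -0.8, 0.6]
gripper_width: 0.46
gripper_force: 0.0
```

Run:
```python
from h import *
im,d,cam,s=shot("top"); np.savez("t8.npz",im=im,d=d); P=cloud(d,cam)
print(s["tcp_pos"])
cv2.imwrite("pics/p8.png",cv2.resize(im[150:300,180:480],None,fx=2.6,fy=2.6)[...,::-1])
hsv=cv2.cvtColor(im,cv2.COLOR_RGB2HSV)
m=(hsv[...,1]>150)&((hsv[...,0]<6)|(hsv[...,0]>174)); m[:, :410]=0; m[:150]=0;m[260:]=0;m[:,460:]=0
q=P[m&(P[...,2]>.09)]; print("handle",q.mean(0),cv2.minAreaRect((q[:,:2]*1000).astype(np.float32)))
for n,c in dict(A=(.6215,.232),B=(.6115,.0475),C=(.4435,.219),D=(.4517,.047)).items():
    print(n,disc(P,c)); mm=(np.hypot(P[...,0]-c[0],P[...,1]-c[1])<.05)&(abs(P[...,2]-.0885)<.006); print("   knob",P[mm].mean(0) if mm.any() else None)
```

```text
[0.45793097 0.35929753 0.187785  ]
handle [ 0.59688862 -0.22807377  0.12309563] ((511.5517272949219, -100.57318115234375), (48.95345687866211, 387.9801330566406), 34.227359771728516)
A (((0.6219668388366699, 0.2332068234682083), 0.05879801884293556), 1135)
   knob [0.62063874 0.23270952 0.08890027]
B (((0.6115721464157104, 0.04822622239589691), 0.05820862203836441), 1159)
   knob [0.61132885 0.04827149 0.08837821]
C (((0.44322484731674194, 0.21970075368881226), 0.05792628601193428), 1236)
   knob [0.44326099 0.21917376 0.08874071]
D (((0.45173880457878113, 0.0472215972840786), 0.057836826890707016), 1244)
   knob [0.45160183 0.04733652 0.08859202]
```

View pics/p8.png

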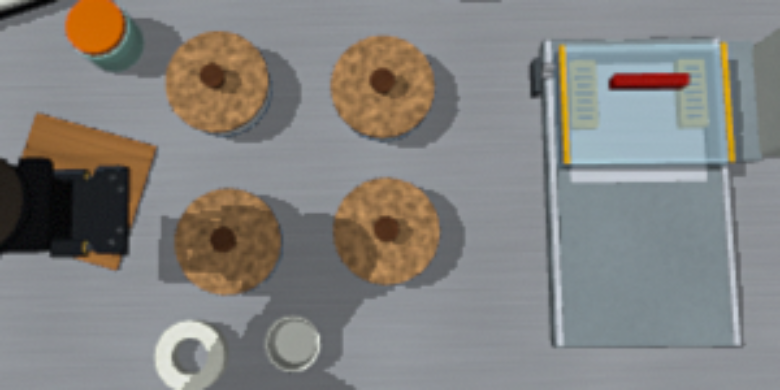

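The top view shows the guard over the bed (562–733, 45–163), both dies visible beneath it, and all four lids centred on their tubs. I'll confirm the guard's travel from the handle.

Run:
```python
from h import *
for f in ("t0.npz","t8.npz"):
    z=np.load(f); im,d=z["im"],z["d"]; cam=params("top"); P=cloud(d,cam); hsv=cv2.cvtColor(im,cv2.COLOR_RGB2HSV)
    m=(hsv[...,1]>150)&((hsv[...,0]<6)|(hsv[...,0]>174)); m[:,:410]=0; m[:150]=0;m[260:]=0;m[:,460:]=0
    mm=m&(abs(P[...,2]-.106)<.006); v,u=np.nonzero(mm); X=ray(np.c_[u,v],.106,cam); print(f,"handle",X.mean(0).round(4),len(X))
    y=(hsv[...,0]>20)&(hsv[...,0]<32)&(hsv[...,1]>150); y[:,:390]=0; y[:,475:]=0; y[:150]=0; y[290:]=0
    y&=abs(P[...,2]-.076)<.01; Y=ray(np.argwhere(y)[:,::-1],.076,cam); print("  yellow x range",Y[:,0].min().round(4),Y[:,0].max().round(4),len(Y))
```

```text
t0.npz handle [ 0.4326 -0.232   0.106 ] 120
  yellow x range 0.3483 0.4756 193
t8.npz handle [ 0.6017 -0.234   0.106 ] 136
  yellow x range 0.5196 0.6463 178
```

```bash
python3 -c "
from h import *
im,d,cam,s=shot('top'); P=cloud(d,cam)
for c in ((.6215,.232),(.6115,.0475),(.4435,.219),(.4517,.047)): print(disc(P,c)[0])
print(finish_job())"
```

```text
((0.6220101118087769, 0.23268994688987732), 0.058671437203884125)
((0.6121636033058167, 0.04811224713921547), 0.05824347212910652)
((0.44318169355392456, 0.2195740044116974), 0.05792578309774399)
((0.45165660977363586, 0.04716803506016731), 0.05776926130056381)
the job is handed in; nothing more can be done
None
```

I handed the job in at about 52 s of the 210 s: both dies found are in the bed's rear corners against the stops, the guard is shut at about 179 mm of travel, every tub has a lid centred on it, and the bung is still in its tub. The hand-in gave no verdict, so this rests on my own camera and force checks.

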